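Ready the hot-milk dispenser: jug under the spout, dial to the green mark

TASK

Get the hot-milk dispenser ready for the next order: take the steel milk jug out of the caddy and stand it on the drip tray right under the spout, its handle pointing straight out of the front of the machine, and turn the temperature dial until its white pointer is on the green mark. Keep the jug upright, and leave the other cups and jars where they stand.

Things in the scene. Friction and masses are not known exactly. Their poses are not given: they have to be found in the camera images.
- dispenser: Hot-milk dispenser, fixed: black base with steel drip grid, steel body, white sloping deck on top, milk tank behind; 365 x 160 mm. Origin on the table; -x points out of its FRONT (tray and spout), z up. Base x -165 to 140 mm; flat drip grid x -155 to -5, y -70 to 70 mm, its top 32 mm above the table, no rim. Body starts at x 10 mm; deck overhangs to x -36 mm, 180 mm or more above the table.
- spout_tip (a point): Lower end of the swan-neck spout, a vertical 12 mm pipe, 166 mm above the table, 134 mm above the drip grid, so 22 mm above the rim of the jug standing there. It rises 32 mm, then bends back to the deck; a hand cannot come down over a jug that stands here. Axes as the dispenser's.
- tray_mid (a point): Point on top of the drip grid straight below the spout, 85 mm in front of the dispenser's origin, where the middle of the jug's foot belongs. Axes as the dispenser's.
- caddy: Dark steel open box, fixed, 180 mm (x) by 165 mm (y), 85 mm high, walls and floor 4 mm; origin at the centre of its underside, z up. The jug stands in its (-x, -y) corner, handle tucked diagonally into that corner, where fingers do not fit beside it; the shaker stands diagonally opposite.
- jug_mid (a point): Steel milk jug, loose, 0.22 to 0.38 kg, 112 mm high, open on top: foot 78 mm wide, 76 mm at 30 mm height, tapering to 62 mm at 70 mm, straight (62 mm) from there to the rim; wall 3 mm; small lip on its -x side. The point is on its axis half-way up, 56 mm above its underside. z is up the jug; x points from the axis to the handle.
- jug_handle (a point): Middle of the upright grip of the jug's handle, 62 mm from the jug's axis, 56 mm above its underside. The grip is an upright flat strap 12 mm wide (along the jug's y), 6 mm thick, from 27 to 79 mm above the underside, joined to the jug by 12 mm wide arms at top and bottom; about 25 mm free between grip and jug. Axes as the jug's.
- dial_grip (a point): Point to grip, on the dial's axis. Dial: black disc 68 mm wide, 8 mm thick, with a bar across it 62 mm long, 14 mm wide, standing 34 mm above the disc; the point is 24 mm above the disc. z is the dial's axis, square to the deck: tilted 15 degrees from vertical towards the dispenser's front. x runs along the bar to its pointer end (white line on top and end) and turns with the dial.
- dial (a joint): Dial angle, 0 to 5.236 rad (end stops), growing CLOCKWISE seen from above. Smooth, stays where left, 0.07 N m to turn. 11 marks on the deck, 30 degrees apart, the first (0) 30 degrees clockwise from straight-to-front; broad ones: blue 2.094, GREEN 3.665, red 4.712, the rest thin black. Starts at 0.7 to 1.7: too far for one turn of most wrists; half a turn of the hand gives the same grasp.
- shaker_mid (a point): A silver cocoa shaker with a domed top, 60 mm wide and 96 mm high, standing in the caddy with the jug; not to be disturbed. The point is at its centre, half-way up.
- glass_mug_mid (a point): A stemmed glass mug of layered coffee, 72 mm wide (92 mm over its handle), 135 mm high; not to be disturbed. The point is at its centre, half-way up.
- mug_mid (a point): A white ceramic mug, 82 mm wide, 85 mm high; not to be disturbed. The point is at its centre, half-way up.
- creamer_mid (a point): A small steel creamer, 64 mm wide, 66 mm high, with a wire handle; not to be disturbed. The point is at its centre, half-way up.
- sugar_mid (a point): A white sugar jar with steel lid, 72 mm wide, 120 mm high; not to be disturbed. The point is at its centre, half-way up.
Things that resemble listed ones, but are neither listed nor needed, are in the scene too. Leave any pink look-alike of the part that bears jug_mid alone.

How it is judged:
By the outcome, as a careful person would: the job done as asked, in the order asked, and still so for the second after the job is handed in, with the robot touching nothing.
It also fails if it takes over 66 s, if anything falls off the work surface, if the arm or the gripper's body presses on something with over 40 N, if the wrist force passes 120 N, or if a joint passes its speed limit or range.

ROBOT

A 7-joint arm with a two-finger parallel gripper is mounted at the origin on the work surface. World frame = base frame: x ahead of the robot, y to its left, z up, the work surface at z = 0. Lengths are in m, angles in rad, forces in N, time in s.
With the tool pointing down it reaches from about 0.4 to 0.925 m from the base axis. Payload 4.1 kg.
Tool frame: the origin (TCP) lies at the very end of the fingers, on their centre line; the grasp point (between the pads) lies 19 mm behind it (ctrl.hold_point_z is the distance from the TCP to the grasp point, in m); z points along the fingers, x is the direction in which the jaws open and shut, and the axes are right-handed (so a half turn about z gives the same grasp; the last joint's range is limited). The gripper opens to 85 mm and grips with 20 to 120 N. Pads are 22 mm wide; open, the fingers measure 114 mm over their backs; the gripper's body (76 mm by 85 mm) begins 54 mm behind the grasp point. The pads swing forward as they close: fully open they stand 13 mm farther back than shut.
Start: joints at [1.018, 0.398, 0.045, 1.537, -0.019, 1.207, -0.051], TCP at [0.285, -0.584, 0.231] pointing down, gripper open.
Joint ranges: [-2.82, 2.82], [-0.49, 2.23], [-1.37, 1.46], [0, 2.46], [-1.36, 4.5], [0.23, 2], [-2.94, 2.94]. Speed limits (rad/s): [2.57, 2.57, 3.14, 3.14, 3.14, 3.14, 3.14].

INTERFACE

Orientations are given as a unit quaternion [x, y, z, w].
In Python, from workcell import ctrl, imaging gives the robot as it stands.
- The arm moves only by the tool play_rows, never from a script. Its argument "deltas" is a list of rows, each a list of 3 entries, a list of its own where there are three numbers: the finger opening in cm, from 0 to 8.54, then the shift along the tool's x, y, z in cm, then the turn about the tool's z in rad. A call has exactly 8 rows; each row is the pose to reach, as a shift and turn from the pose measured when the call began, along the tool's axes at that moment; what a row does not reach only later rows make up. A row lasts 1/8 s, in which the tool goes at most 62.5 mm and 10.7 degrees, less where a joint would pass 70% of its speed; a pose out of reach is approached as far as the arm can. A call with a gripper value outside its range is refused whole. The fingers move at their own pace and stop on an object; the grip force is fixed at half the most. Time passes only in rows, so rows that repeat a pose let the fingers close, or fill a call up. It gives the time, the measured TCP pose, the force and the opening at its end, in the units of the state.
- ctrl.get_state(): the state, without advancing time (a new reading comes with each control period).
- imaging.read_camera(name): name is "scene" or "top" or "wrist"; returns the picture (384x512x3 uint8, red, green, blue); there is no depth.
- imaging.camera_params(name): a dict with "camera_matrix" (3x3 intrinsics, pixels), "eye" and "attitude" of the camera in the world. Camera axes: x right, y down, z forward; pixel columns grow to the right and rows downward; lengths in m; the calibration is good to about 2 mm. A picture is of the moment at which its call begins: read the wrist's pose just before it. camera_params takes no time and is no camera call; for the wrist camera it gives the pose at the moment of the call.
- ctrl.sign_off(): hands the job in, once; it reports no verdict.
The state is a dict: "time": time; "q": joint angles; "qd": joint speeds; "tau": joint torques, N m; "tool_pos": TCP position; "tool_rot": TCP orientation; "wrist_force": force on the tool from outside, world axes, zero at the start; "torque": the same for the moment, N m; "opening": finger opening in m.
Only numpy, scipy, OpenCV 4.12 (cv2) and the standard library are available. Lean on these libraries where they do the work, as an engineer would, in place of code of your own. Each camera call takes 0.05 s, during which the arm holds its last target.

## Working session

There is one attempt and no reset: what is moved stays moved. The work goes in short steps, Python scripts to look and compute and a tool call to move; the robot and the scene stay as the last step left them, time stands still between calls to the robot, and variables do not carry over. Pictures are saved under pics/ and viewed, and the job is handed in when it is done.

Besides the shell and the picture viewer there is one more tool, called after "Request:" in YAML: its name, and indented under it one key for each argument. play_rows: Moves the arm, as the interface text tells. Its arguments: {"type":"object","properties":{"deltas":{"type":"array"}},"required":["deltas"]}

```bash
ls; mkdir -p pics
python3 - <<'E'
from workcell import ctrl, imaging
import cv2, numpy as np
s=ctrl.get_state(); print(s, ctrl.hold_point_z)
for n in ["scene","top","wrist"]:
    print(n,imaging.camera_params(n))
    cv2.imwrite(f"pics/{n}0.png",cv2.resize(imaging.read_camera(n)[:,:,::-1],(800,600),interpolation=cv2.INTER_CUBIC))
E
```

```text
pics
{'time': 0.0, 'q': array([ 1.01800013,  0.39917637,  0.04506275,  1.53783222, -0.01870434,
        1.20693026, -0.05068887]), 'qd': array([-8.03622706e-04, -4.94024368e-04, -1.79149972e-06, -1.75573264e-04,
        1.67614131e-04, -1.25213729e-04, -1.95143129e-04]), 'tau': array([-5.16391756e-04, -4.75121355e+01,  1.36469465e+00, -2.54216963e+01,
        1.15617772e-02,  9.50164598e-03,  8.86455581e-06]), 'tool_pos': array([ 0.28468137, -0.58365257,  0.23029542]), 'tool_rot': array([ 8.48075915e-01, -5.29873869e-01, -8.50859517e-04, -4.49246438e-04]), 'wrist_force': array([ 0.72268513, -0.39779813, -0.24324023]), 'torque': array([-0.05939574,  0.04830767, -0.01118168]), 'opening': 0.08555194190329243} 0.0187
scene {'camera_matrix': array([[431.15532701,   0.        , 251.60086335],
       [  0.        , 431.15532701, 193.6006052 ],
       [  0.        ,   0.        ,   1.        ]]), 'eye': array([ 0.99194881, -0.63443936,  1.39907222]), 'attitude': array([ 0.90842947,  0.29838164, -0.09097389, -0.2782949 ])}
top {'camera_matrix': array([[444.17909594,   0.        , 257.2567439 ],
       [  0.        , 444.17909594, 188.88339983],
       [  0.        ,   0.        ,   1.        ]]), 'eye': array([0.4237654 , 0.04641364, 1.5579319 ]), 'attitude': array([ 0.71639277, -0.69691346,  0.02964783, -0.01462999])}
wrist {'camera_matrix': array([[277.01215448,   0.        , 258.37321065],
       [  0.        , 277.01215448, 195.18947817],
       [  0.        ,   0.        ,   1.        ]]), 'eye': array([ 0.34350275, -0.55533551,  0.37338584]), 'attitude': array([ 0.84054713, -0.52504248, -0.07146733,  0.11270909])}
```

View pics/scene0.png

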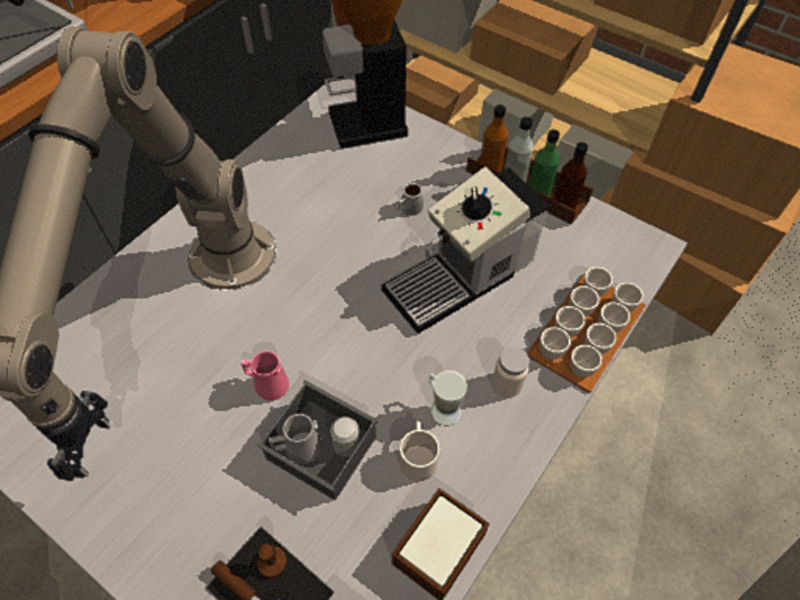

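View pics/top0.png

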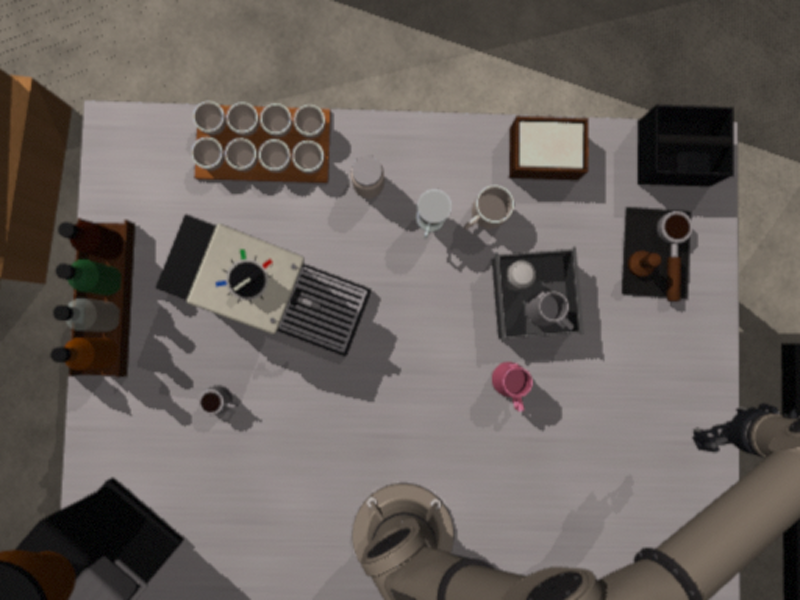

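View pics/wrist0.png

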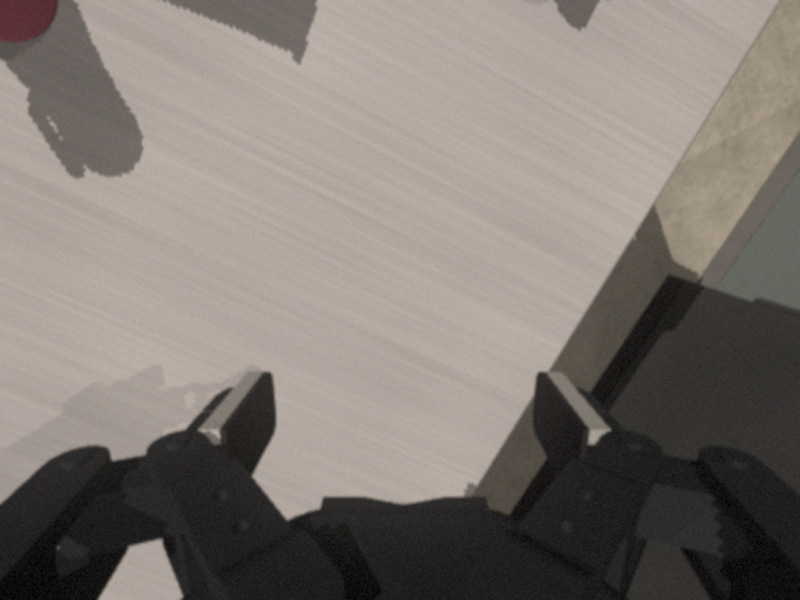

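The scene and top pictures show these possible jugs:
- Steel jug in the caddy, at top (552,308) and scene (298,437).
- Pink jug at top (513,380), which is the look-alike.
- Small dark cup at top (212,401).
- Cup on the tamper tray at top (676,227).

The jug in the caddy's right-lower (-x,-y) corner, with the shaker diagonally opposite, fits the description. I'll confirm it in enlarged crops.

```bash
cat > h.py <<'E'
from workcell import ctrl, imaging
import cv2, numpy as np
from scipy.spatial.transform import Rotation as R
def crop(n,name,x0,y0,x1,y1,src=None):
    im=imaging.read_camera(n) if src is None else src
    c=im[y0:y1,x0:x1,::-1]; f=min(800/(x1-x0),600/(y1-y0))
    c=cv2.resize(c,None,fx=f,fy=f,interpolation=cv2.INTER_CUBIC)
    st=10 if (x1-x0)<=140 else 20
    for x in range((x0//st+1)*st,x1,st):
        cv2.line(c,(int((x-x0+.5)*f),0),(int((x-x0+.5)*f),6),(0,255,255),1); cv2.putText(c,str(x),(int((x-x0+.5)*f)-10,18),0,.4,(0,0,255),1)
    for y in range((y0//st+1)*st,y1,st):
        cv2.line(c,(0,int((y-y0+.5)*f)),(6,int((y-y0+.5)*f)),(0,255,255),1); cv2.putText(c,str(y),(8,int((y-y0+.5)*f)+4),0,.4,(0,0,255),1)
    cv2.imwrite(f"pics/{name}.png",c); return im
def atz(n,u,v,z,P=None):
    P=P or imaging.camera_params(n); K=P["camera_matrix"]
    d=R.from_quat(P["attitude"]).apply(np.linalg.inv(K)@[u,v,1.]); e=np.array(P["eye"])
    return e+d*(z-e[2])/d[2]
def proj(n,p,P=None):
    P=P or imaging.camera_params(n)
    c=R.from_quat(P["attitude"]).inv().apply(np.array(p,float)-P["eye"]); q=c@P["camera_matrix"].T
    return q[...,:2]/q[...,2:]
def state():
    s=ctrl.get_state(); r=R.from_quat(s["tool_rot"]).as_matrix()
    print("t",round(s["time"],2),"tcp",s["tool_pos"].round(4),"x",r[:,0].round(3),"y",r[:,1].round(3),"F",s["wrist_force"].round(1),"op",round(s["opening"],4),"q",s["q"].round(2)); return s,r
def todo(target,yaw_vec=None):
    s,r=state(); d=r.T@(np.array(target)-s["tool_pos"])
    print("shift cm",(d*100).round(2))
    if yaw_vec is not None:
        t=r.T@np.array([yaw_vec[0],yaw_vec[1],0.]); print("turn",round(np.arctan2(t[1],t[0]),3),"q7",s["q"][6].round(2))
E
python3 - <<'E'
from h import *
im=crop("top","t_caddy",300,145,385,225)
crop("top","t_disp",95,130,245,242,im)
im=crop("scene","s_caddy",160,235,260,320)
crop("scene","s_disp",235,95,355,215,im)
E
```

```text
(no output)
```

View pics/t_caddy.png

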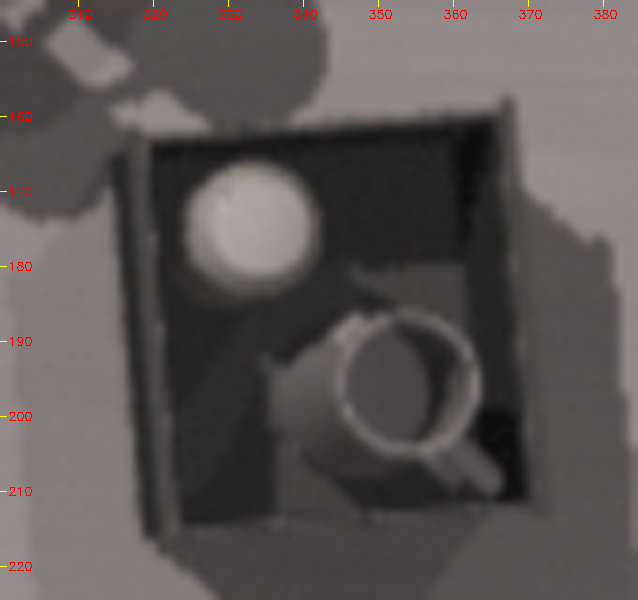

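View pics/t_disp.png

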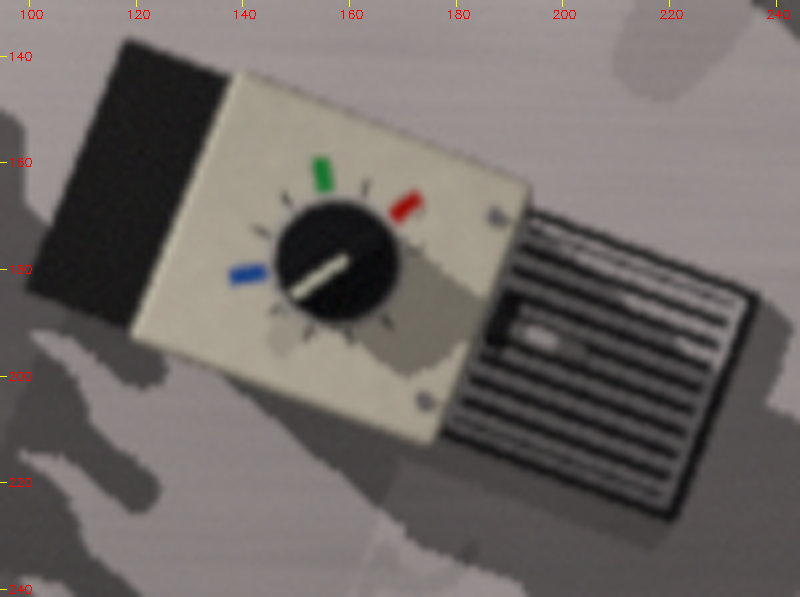

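View pics/s_caddy.png

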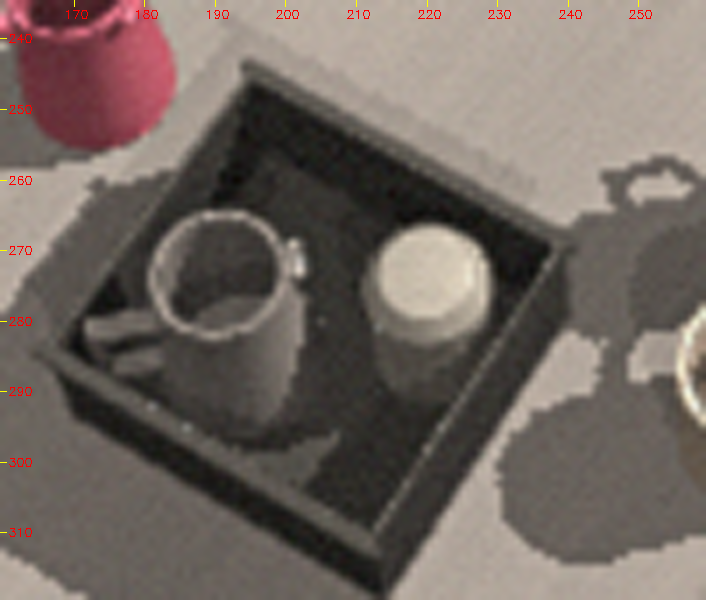

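View pics/s_disp.png

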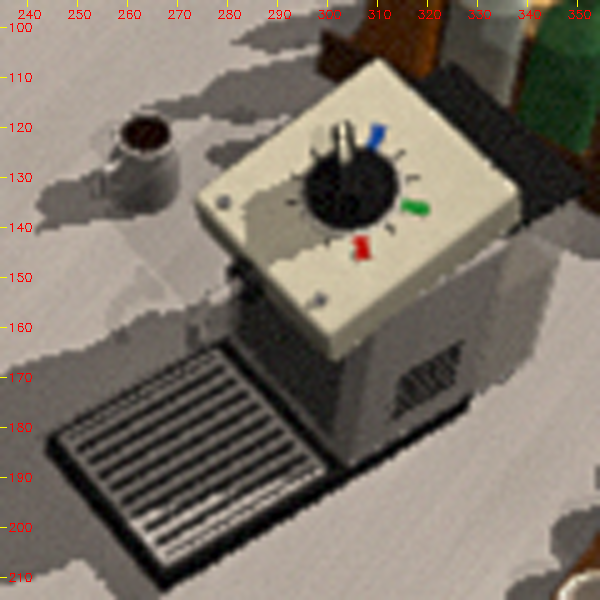

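The crops confirm the steel jug: rim centre at top (354.3,195.4) and scene (190.5,273.3), handle toward the caddy's corner at (364.6,208.5). The dial pointer points at about top (148,185), near a thin black mark before blue, and green is at (155,162).

Run:
```python
from h import *
a=atz("top",354.3,195.4,.116); b=atz("scene",190.5,273.3,.116); print("rim",a,b)
h=atz("top",364.6,208.5,.085); print("handle end",h, np.degrees(np.arctan2(*(h-a)[[1,0]])))
h=atz("scene",172,281.5,.085); print("handle end",h, np.degrees(np.arctan2(*(h-b)[[1,0]])))
for n,c in [("TL",(313.5,163)),("TR",(366.5,158.5)),("BR",(370,212)),("BL",(319.5,216))]: print(n,atz("top",*c,.085))
for n,c in [("sT",(194.5,244)),("sR",(240,269)),("sB",(213,313)),("sL",(165.5,284))]: print(n,atz("scene",*c,.085))
f1=atz("top",236.4,185.2,.03); f2=atz("top",221.3,227.4,.03); print("front",f1,f2,np.linalg.norm(f1-f2))
g1=atz("scene",243.5,182.5,.03); g2=atz("scene",267.5,209.5,.03); print(g1,g2,np.linalg.norm(g1-g2))
for p,q in [(f1,f2),(g1[:],g2)]:
    m=(p+q)/2; d=(q-p)[:2]; d/=np.linalg.norm(d)
    if d[0]>0: d=-d
    n=np.array([d[1],-d[0]]); 
    if n[1]>0:n=-n
    # n = front direction (-x_d)
    print("front dir",n,np.degrees(np.arctan2(n[1],n[0])),"tray_mid",m[:2]-n*.08,"origin",m[:2]-n*.165)
# dial triangulate disc centre
from scipy.optimize import least_squares
obs=[("top",(157.9,178.6)),("scene",(304.5,131.9))]
r=least_squares(lambda p:np.concatenate([proj(n,p)-c for n,c in obs]),[.6,.4,.2]); print("dial",r.x,r.fun)
for nm,tc,sc in [("green",(154.9,161.9),(317,136)),("red",(170.8,168.5),(306.5,144.5)),("blue",(140.8,181),(309.5,121.5)),("deckR",(193.5,164.5),(303,160.5)),("deckL",(175.5,212),(274.5,135)),("deckBack",(119.5,192.5),(310,107))]:
    r=least_squares(lambda p:np.concatenate([proj("top",p)-tc,proj("scene",p)-sc]),[.6,.4,.2]); print(nm,r.x.round(4),r.fun.round(2))
```

```text
rim [ 0.50225736 -0.30049876  0.116     ] [ 0.50379729 -0.29854782  0.116     ]
handle end [ 0.46121332 -0.34301462  0.085     ] -133.9909031110545
handle end [ 0.46253167 -0.3474591   0.085     ] -130.15375992398143
TL [ 0.60860252 -0.16941149  0.085     ]
TR [ 0.62905834 -0.34745644  0.085     ]
BR [ 0.45005618 -0.3612342   0.085     ]
BL [ 0.43221686 -0.19274616  0.085     ]
sT [ 0.43261705 -0.20108592  0.085     ]
sR [ 0.6131344  -0.18236839  0.085     ]
sB [ 0.6347857  -0.34917454  0.085     ]
sL [ 0.45144912 -0.36623127  0.085     ]
front [0.53071902 0.08742871 0.03      ] [0.38451768 0.13473667 0.03      ] 0.15366481835902154
[0.38800565 0.13467105 0.03      ] [0.53481236 0.08880359 0.03      ] 0.15380517759223994
front dir [-0.30786466 -0.95143016] -107.93059192421056 tray_mid [0.48224753 0.1871971 ] origin [0.50841602 0.26806867]
front dir [-0.29821793 -0.95449781] -107.35059935694125 tray_mid [0.48526644 0.18809715] origin [0.51061496 0.26922946]
dial [0.52828441 0.31201751 0.25504427] [-0.11998692 -0.16635778 -0.24663314  0.03148879]
green [0.576  0.3217 0.2568] [ 0.13  0.18  0.26 -0.04]
red [0.5604 0.2779 0.2412] [-0.08 -0.11 -0.15  0.02]
blue [0.519  0.3597 0.2618] [-0.05 -0.07 -0.1   0.01]
deckR [0.5796 0.2158 0.2272] [-1.01 -1.38 -1.96  0.24]
deckL [0.433  0.2633 0.2191] [-0.31 -0.41 -0.62  0.06]
deckBack [0.4837 0.4185 0.2661] [-0.06 -0.08 -0.13  0.02]
```

Run:
```python
from h import *
a=np.radians(-40)
todo([.503,-.2995,.20],(np.cos(a),np.sin(a)))
```

```text
t 0.25 tcp [ 0.2848 -0.584   0.2308] x [ 0.438 -0.899 -0.001] y [-0.899 -0.438  0.   ] F [-0.   0.3  0.2] op 0.0853 q [ 1.02  0.4   0.05  1.54 -0.02  1.21 -0.05]
shift cm [-16.   -32.08   3.09]
turn -0.419 q7 -0.05
```

Request:
play_rows:
  deltas:
    - [8.5, [-2.5, -5, 0], -0.06]
    - [8.5, [-5, -10, 0.5], -0.12]
    - [8.5, [-7.5, -15, 1], -0.2]
    - [8.5, [-10, -20, 1.5], -0.27]
    - [8.5, [-12.5, -25, 2], -0.34]
    - [8.5, [-14.5, -29, 2.6], -0.4]
    - [8.5, [-16, -32, 3.1], -0.42]
    - [8.5, [-16, -32, 3.1], -0.42]

```text
time: 1.25
tool_pos: [0.5042, -0.2961, 0.1995]
tool_rot: [0.941, -0.338, -0.001, -0.001]
wrist_force: [-0.5, -0.0, -0.3]
opening: 0.0851
```

Run:
```python
from h import *
a=np.radians(-40)
P=imaging.camera_params("wrist")
todo([.503,-.2995,.20],(np.cos(a),np.sin(a)))
crop("wrist","w1",0,0,512,384)
for p in ([.503,-.2995,.116],[.503+.062*np.cos(-2.3),-.2995+.062*np.sin(-2.3),.083]): print(proj("wrist",p,P))
crop("top","t1",250,120,420,247)
```

```text
t 1.25 tcp [ 0.5042 -0.2961  0.1995] x [ 0.771 -0.637 -0.002] y [-0.637 -0.771 -0.002] F [-0.5 -0.  -0.3] op 0.0851 q [ 0.61  0.31 -0.18  1.73  0.06  1.1  -0.29]
shift cm [ 0.13  0.33 -0.05]
turn 0.008 q7 -0.29
[260.787523   202.85381136]
[258.10995214 251.28268738]
```

View pics/w1.png

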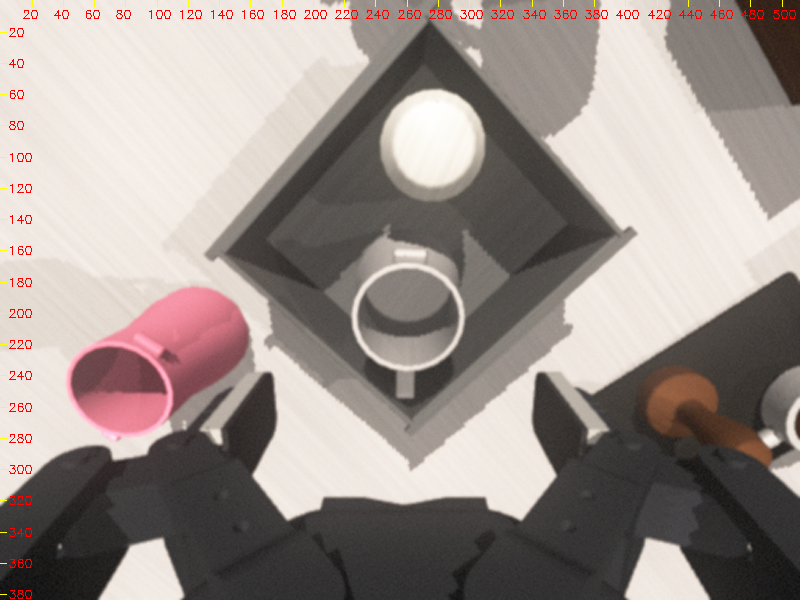

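The wrist view agrees: the jug's rim is at (261,203) and its handle points straight down at (259,250). I'll descend and close.

Request:
play_rows:
  deltas:
    - [8.5, [0.1, 0.3, 2], 0.01]
    - [8.5, [0.1, 0.3, 5], 0.01]
    - [8.5, [0.1, 0.3, 8], 0.01]
    - [8.5, [0.1, 0.3, 10.5], 0.01]
    - [8.5, [0.1, 0.3, 12], 0.01]
    - [8.5, [0.1, 0.3, 12], 0.01]
    - [5.5, [0.1, 0.3, 12], 0.01]
    - [5, [0.1, 0.3, 12], 0.01]

```text
time: 2.35
tool_pos: [0.5015, -0.3039, 0.0818]
tool_rot: [0.938, -0.346, 0.001, 0.0]
wrist_force: [-1.3, 1.7, 5.9]
opening: 0.0625
```

Request:
play_rows:
  deltas:
    - [5, [0, 0, 0], 0]
    - [5, [0, 0, 0], 0]
    - [5, [0, 0, 0], 0]
    - [5, [0, 0, -1], 0]
    - [5, [0, 0, -3], 0]
    - [5, [0, 0, -6], 0]
    - [5, [0, 0, -9], 0]
    - [5, [0, 0, -12], 0]

```text
time: 3.35
tool_pos: [0.5012, -0.3036, 0.2031]
tool_rot: [0.938, -0.346, 0.001, 0.0]
wrist_force: [-0.1, 0.1, -1.7]
opening: 0.062
```

Run:
```python
from h import *
crop("wrist","w2",0,0,512,384)
a=np.radians(-17.5)
todo([.5,-.01,.202],(np.cos(a),np.sin(a)))
crop("scene","s2",130,150,330,300)
```

```text
t 3.4 tcp [ 0.5036 -0.3049  0.2077] x [ 0.76  -0.65   0.009] y [-0.65  -0.76  -0.001] F [ 1.9 -0.3  0.8] op 0.0617 q [ 0.62  0.31 -0.18  1.72  0.06  1.11 -0.29]
shift cm [-19.44 -22.18   0.42]
turn -0.402 q7 -0.29
```

View pics/w2.png

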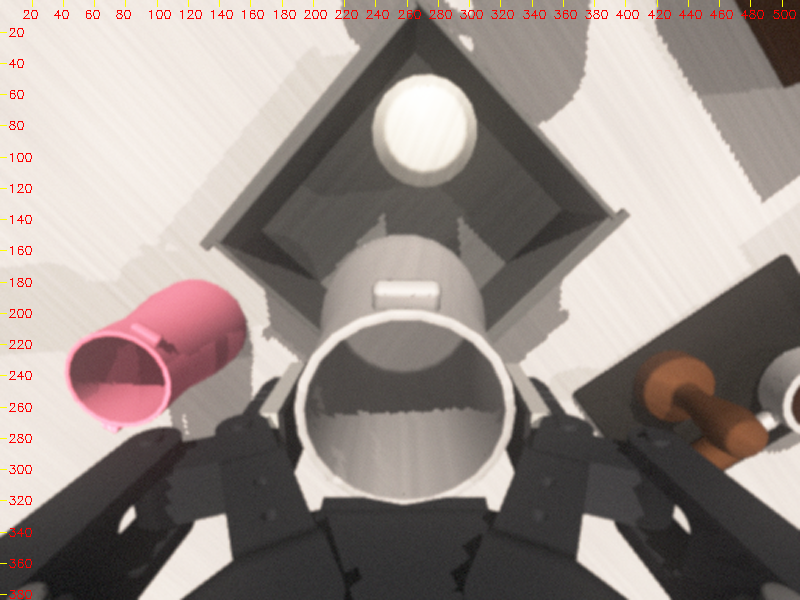

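View pics/s2.png

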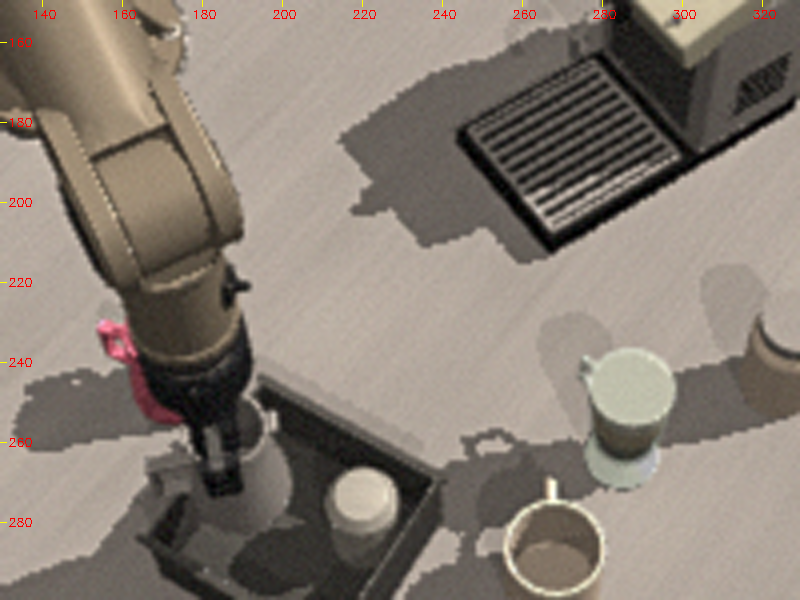

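Request:
play_rows:
  deltas:
    - [5, [-2, -2.2, 0], -0.03]
    - [5, [-5, -5.7, 0], -0.1]
    - [5, [-8.5, -9.7, 0], -0.18]
    - [5, [-12, -13.7, 0], -0.25]
    - [5, [-15, -17.2, 0], -0.31]
    - [5, [-17.5, -20, 0.2], -0.37]
    - [5, [-19, -21.7, 0.4], -0.4]
    - [5, [-19.4, -22.2, 0.4], -0.4]

```text
time: 4.45
tool_pos: [0.4998, -0.0087, 0.1995]
tool_rot: [0.988, -0.152, 0.004, 0.002]
wrist_force: [-0.7, -0.9, -2.2]
opening: 0.0622
```

Run:
```python
from h import *
a=np.radians(-17.5)
todo([.5,-.01,.0795],(np.cos(a),np.sin(a)))
```

```text
t 4.45 tcp [ 0.4998 -0.0087  0.1995] x [ 0.954 -0.3    0.008] y [-0.3   -0.954  0.003] F [-0.7 -0.9 -2.2] op 0.0622 q [ 0.3   0.17 -0.42  1.92  0.09  1.06 -0.46]
shift cm [-0.04  0.09 12.  ]
turn 0.0 q7 -0.46
```

Request:
play_rows:
  deltas:
    - [5, [0, 0.1, 2], 0]
    - [5, [0, 0.1, 5], 0]
    - [5, [0, 0.1, 8], 0]
    - [5, [0, 0.1, 10.5], 0]
    - [5, [0, 0.1, 11.5], 0]
    - [5, [0, 0.1, 12], 0]
    - [5, [0, 0.1, 12.1], 0]
    - [5, [0, 0.1, 12.1], 0]

```text
time: 5.45
tool_pos: [0.501, -0.0103, 0.0793]
tool_rot: [0.988, -0.152, 0.004, 0.002]
wrist_force: [-0.6, 0.2, -2.4]
opening: 0.0623
```

Request:
play_rows:
  deltas:
    - [7, [0, 0, 0], 0]
    - [8.5, [0, 0, 0], 0]
    - [8.5, [0, 0, 0], 0]
    - [8.5, [0, 0, -1], 0]
    - [8.5, [0, 0, -3], 0]
    - [8.5, [0, 0, -6], 0]
    - [8.5, [0, 0, -9], 0]
    - [8.5, [0, 0, -12], 0]

```text
time: 6.45
tool_pos: [0.5, -0.0096, 0.201]
tool_rot: [0.988, -0.152, 0.005, 0.002]
wrist_force: [0.3, -0.3, 0.7]
opening: 0.0849
```

Run:
```python
from h import *
P=imaging.camera_params("wrist");state()
im=crop("wrist","w3",0,0,512,384)
for p in ([.5,-.01,.112],[.5-.3*.062,-.01-.954*.062,.08]): print(proj("wrist",p,P))
```

```text
t 6.45 tcp [ 0.5    -0.0096  0.201 ] x [ 0.954 -0.3    0.01 ] y [-0.3   -0.954  0.002] F [ 0.3 -0.3  0.7] op 0.0849 q [ 0.31  0.17 -0.42  1.92  0.09  1.06 -0.45]
[258.79370239 197.74078371]
[258.43188211 246.48848219]
```

View pics/w3.png

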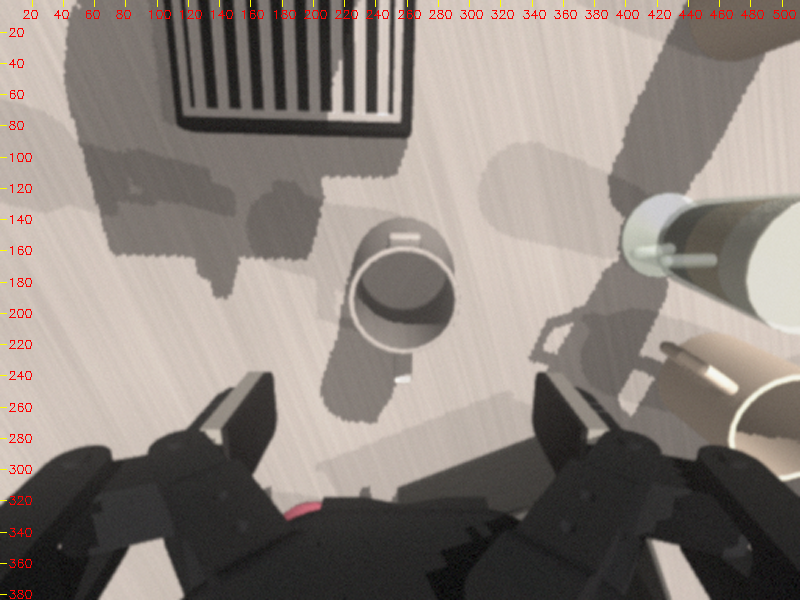

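Run:
```python
from h import *
P=imaging.camera_params("wrist")
# refine rim by sampling edges I read: left 223.5,right 291.5, top 157, bottom 225 (outer)
c=atz("wrist",257.3,191.5,.112,P); h=atz("wrist",257.8,242.5,.08,P)
print(c,h,np.degrees(np.arctan2(*(h-c)[[1,0]])),np.linalg.norm((h-c)[:2]))
for u,v in((223.5,191.5),(291.5,191.5),(257.3,157.5),(257.3,225.5)): print(np.linalg.norm(atz("wrist",u,v,.112,P)-c))
# front edge direction of tray
a=atz("wrist",118.5,80,.03,P);b=atz("wrist",263,86,.03,P); print(a,b,np.degrees(np.arctan2(*(b-a)[[1,0]])))
im=crop("top","t3",190,150,340,262)
```

```text
[ 0.50353658 -0.00506892  0.112     ] [ 0.48521792 -0.06621803  0.08      ] -106.67682643030439 0.06383405697807822
0.02969806046371452
0.030183198446131435
0.029927557653902002
0.032008584394248606
[0.39484908 0.13551479 0.03      ] [0.53932586 0.08406375 0.03      ] -19.601821120973003
```

View pics/t3.png

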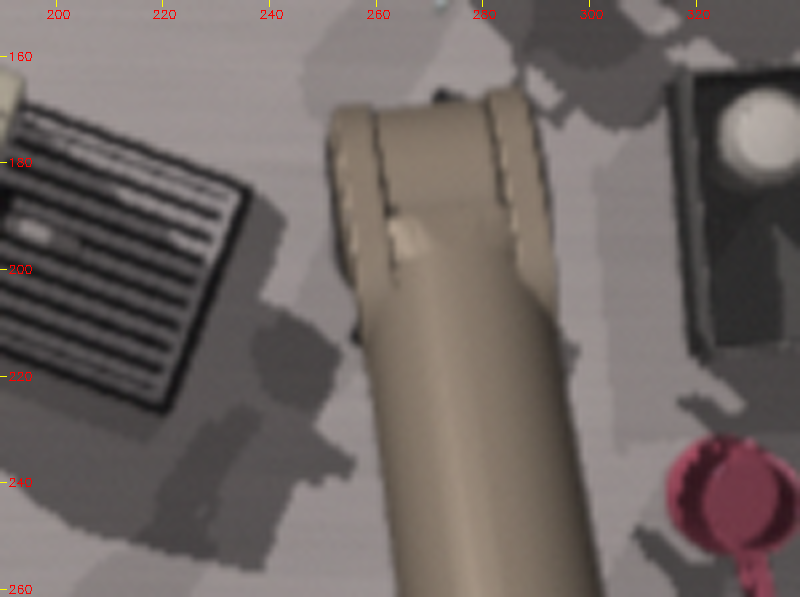

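Request:
play_rows:
  deltas:
    - [8.5, [0, 1, 0], -0.17]
    - [8.5, [0, 2, 0], -0.35]
    - [8.5, [0, 3, 0], -0.52]
    - [8.5, [0, 4, 0], -0.7]
    - [8.5, [0, 5, 0], -0.87]
    - [8.5, [0, 5.5, 0], -1.05]
    - [8.5, [0, 5.5, 0], -1.22]
    - [8.5, [0, 5.5, 0], -1.4]

```text
time: 7.55
tool_pos: [0.4856, -0.0619, 0.2029]
tool_rot: [0.852, 0.523, 0.005, 0.006]
wrist_force: [-0.5, 0.7, 1.1]
opening: 0.0847
```

Run:
```python
from h import *
a=np.radians(163)
todo([.4855,-.0643,.20],(np.cos(a),np.sin(a)))
```

```text
t 7.55 tcp [ 0.4856 -0.0619  0.2029] x [0.453 0.891 0.002] y [ 0.891 -0.453  0.016] F [-0.5  0.7  1.1] op 0.0847 q [ 0.51  0.15 -0.52  1.94  0.09  1.05  1.05]
shift cm [-0.22  0.1   0.29]
turn -1.744 q7 1.05
```

Request:
play_rows:
  deltas:
    - [6, [-0.2, 0.1, 0.2], -0.17]
    - [6, [-0.2, 0.1, 0.2], -0.35]
    - [6, [-0.2, 0.1, 0.2], -0.52]
    - [6, [-0.2, 0.1, 0.2], -0.7]
    - [6, [-0.2, 0.1, 0.2], -0.87]
    - [6, [-0.2, 0.1, 0.2], -1.05]
    - [6, [-0.2, 0.1, 0.2], -1.22]
    - [5, [-0.2, 0.1, 0.2], -1.4]

```text
time: 8.55
tool_pos: [0.4851, -0.0641, 0.2005]
tool_rot: [0.312, 0.95, -0.0, 0.007]
wrist_force: [0.6, 0.6, 0.3]
opening: 0.0502
```

Request:
play_rows:
  deltas:
    - [5, [0, 0, 0], -0.17]
    - [5, [0, 0, 0], -0.32]
    - [5, [0, 0, 0], -0.33]
    - [5, [0, 0, 0], -0.33]
    - [5, [0, 0, 0], -0.33]
    - [5, [0, 0, 0], -0.33]
    - [5, [0, 0, 0], -0.33]
    - [5, [0, 0, 0], -0.33]

```text
time: 9.55
tool_pos: [0.4851, -0.0641, 0.2005]
tool_rot: [0.152, 0.988, -0.002, 0.007]
wrist_force: [-0.2, 0.3, 0.3]
opening: 0.0499
```

Run:
```python
from h import *
a=np.radians(163)
P=imaging.camera_params("wrist")
todo([.4855,-.0643,.055],(np.cos(a),np.sin(a)))
im=crop("wrist","w4",0,0,512,384)
print(proj("wrist",[.4855,-.0643,.079],P))
```

```text
t 9.55 tcp [ 0.4851 -0.0641  0.2005] x [-0.954  0.301 -0.015] y [ 0.301  0.954 -0.001] F [-0.2  0.3  0.3] op 0.0499 q [ 0.68  0.17 -0.71  1.94  0.14  1.05  2.75]
shift cm [ 0.17  0.   14.55]
turn -0.009 q7 2.75
[258.55377423 190.73496015]
```

View pics/w4.png

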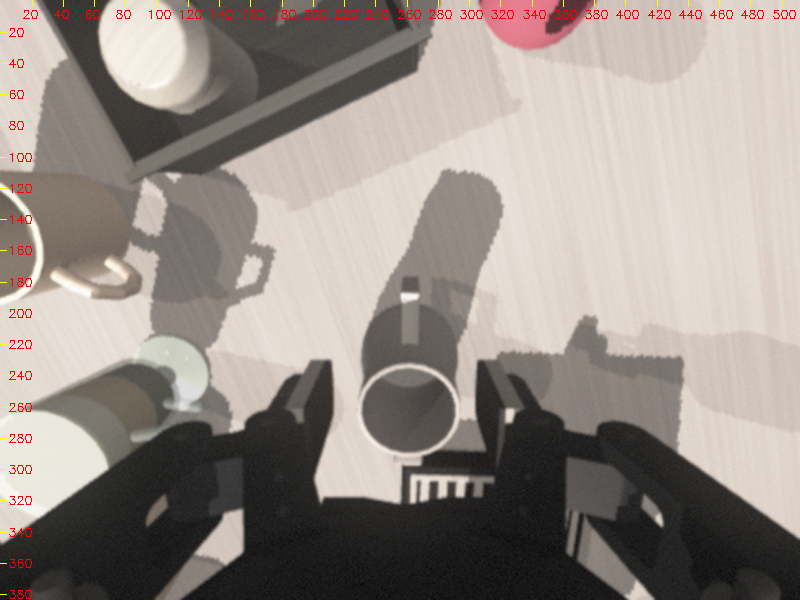

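Run:
```python
from h import *
P=imaging.camera_params("wrist")
h=atz("wrist",262.3,189.5,.081,P);c=atz("wrist",261,261,.112,P);print(h,c,np.degrees(np.arctan2(*(h-c)[[1,0]])),np.linalg.norm((h-c)[:2]))
d=(h-c)[:2]/np.linalg.norm((h-c)[:2]); g=c[:2]+.062*d
todo([*(c[:2]+.062*d),.051])
```

```text
[ 0.48144465 -0.06488904  0.081     ] [ 0.50052386 -0.00742858  0.112     ] -108.36826663234791 0.06054520062237068
t 9.6 tcp [ 0.4851 -0.064   0.2005] x [-0.954  0.3   -0.015] y [ 0.301  0.954 -0.001] F [-0.2 -1.3  0.6] op 0.0504 q [ 0.68  0.17 -0.71  1.94  0.14  1.05  2.75]
shift cm [ 0.55 -0.32 14.94]
```

Request:
play_rows:
  deltas:
    - [5, [0.4, -0.2, 3], 0]
    - [5, [0.4, -0.2, 6], 0]
    - [5, [0.4, -0.2, 9], 0]
    - [5, [0.4, -0.2, 12], 0]
    - [5, [0.4, -0.2, 14], 0]
    - [5, [0.4, -0.2, 15.1], 0]
    - [5, [0.4, -0.2, 15.1], 0]
    - [5, [0.4, -0.2, 15.1], 0]

```text
time: 10.6
tool_pos: [0.4835, -0.0656, 0.0502]
tool_rot: [0.152, 0.988, -0.002, 0.008]
wrist_force: [0.5, -0.0, 0.2]
opening: 0.0499
```

Run:
```python
from h import *
state()
im=crop("wrist","w5",100,60,420,300)
```

```text
t 10.6 tcp [ 0.4835 -0.0656  0.0502] x [-0.954  0.3   -0.017] y [ 0.301  0.954 -0.001] F [ 0.5 -0.   0.2] op 0.0499 q [ 0.58  0.39 -0.63  2.09  0.35  0.75  2.56]
```

View pics/w5.png

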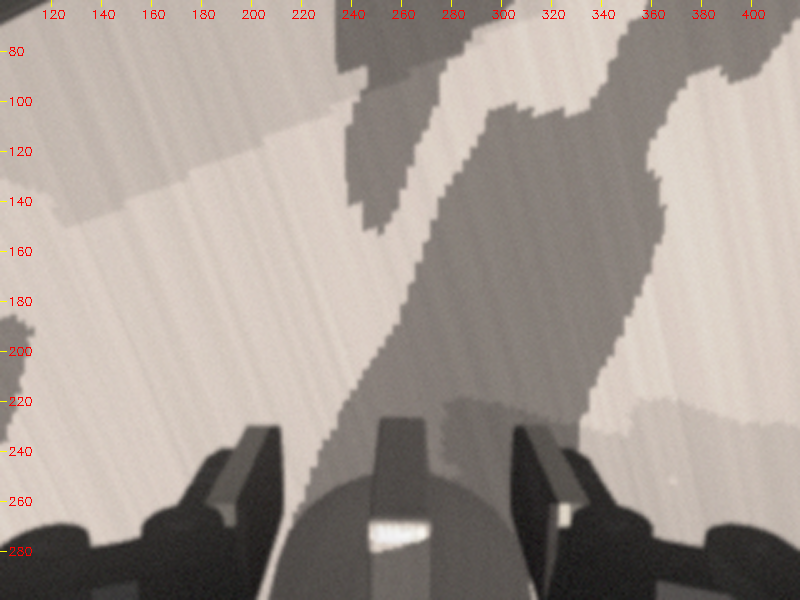

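The strap at (259,245) lies midway between the pads (212 and 304). I'll close and lift.

Request:
play_rows:
  deltas:
    - [1, [0, 0, 0], 0]
    - [0.5, [0, 0, 0], 0]
    - [0.5, [0, 0, 0], 0]
    - [0.5, [0, 0, 0], 0]
    - [0.5, [0, 0, 0], 0]
    - [0.5, [0, 0, -0.5], 0]
    - [0.5, [0, 0, -1], 0]
    - [0.5, [0, 0, -1.5], 0]

```text
time: 11.65
tool_pos: [0.4831, -0.0656, 0.0655]
tool_rot: [0.152, 0.988, -0.002, 0.008]
wrist_force: [0.8, -1.1, -2.7]
opening: 0.0106
```

Run:
```python
from h import *
s,r=state(); print(r[:,2])
im=crop("wrist","w6",100,144,420,384)
im=crop("scene","s6",170,140,310,245)
```

```text
t 11.65 tcp [ 0.4831 -0.0656  0.0655] x [-0.954  0.301 -0.016] y [ 0.301  0.954 -0.001] F [ 0.8 -1.1 -2.7] op 0.0106 q [ 0.59  0.36 -0.65  2.08  0.32  0.78  2.59]
[ 0.01545558 -0.00561143 -0.99986481]
```

View pics/w6.png

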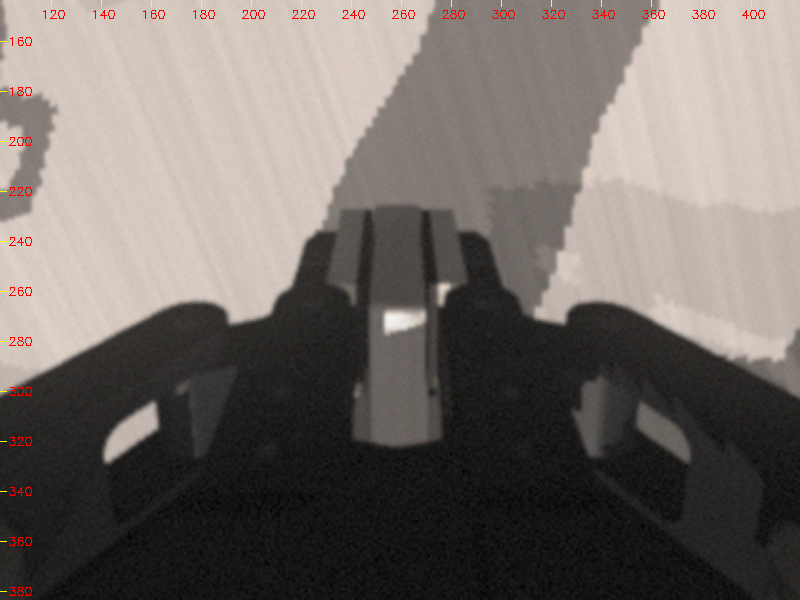

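View pics/s6.png

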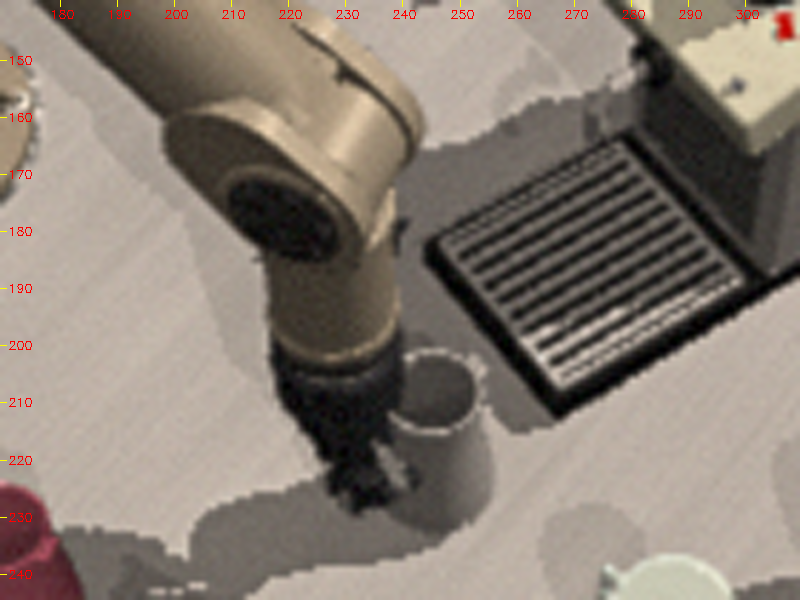

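Run:
```python
from h import *
c=atz("scene",246,207.9,.127);print("rim scene",c)
s,r=state(); print("tcp+62", s["tool_pos"]+.062*r[:,1])
f=np.array([-.307,-.952]); t=np.array([.4837,.1877])
for d in (.10,0): 
    j=t+f*d; tcp=j+f*.062; print(j,tcp); todo([*tcp,.093],(-np.cos(np.radians(-18)),-np.sin(np.radians(-18))))
```

```text
rim scene [ 0.50313289 -0.00149003  0.127     ]
t 11.75 tcp [ 0.4837 -0.0656  0.0659] x [-0.954  0.301 -0.018] y [ 0.301  0.954 -0.001] F [-1.2  0.4 -1.5] op 0.0106 q [ 0.59  0.36 -0.65  2.08  0.32  0.78  2.59]
tcp+62 [ 0.50238506 -0.00646752  0.06581795]
[0.453  0.0925] [0.433966 0.033476]
t 11.75 tcp [ 0.4837 -0.0656  0.0659] x [-0.954  0.301 -0.018] y [ 0.301  0.954 -0.001] F [-1.2  0.4 -1.5] op 0.0106 q [ 0.59  0.36 -0.65  2.08  0.32  0.78  2.59]
shift cm [ 7.68  7.95 -2.86]
turn 0.009 q7 2.59
[0.4837 0.1877] [0.464666 0.128676]
t 11.75 tcp [ 0.4837 -0.0656  0.0659] x [-0.954  0.301 -0.018] y [ 0.301  0.954 -0.001] F [-1.2  0.4 -1.5] op 0.0106 q [ 0.59  0.36 -0.65  2.08  0.32  0.78  2.59]
shift cm [ 7.61 17.95 -2.86]
turn 0.009 q7 2.59
```

Request:
play_rows:
  deltas:
    - [0.5, [0, 0, -1.5], 0]
    - [0.5, [0.5, 0.5, -2.8], 0]
    - [0.5, [2, 2, -2.9], 0]
    - [0.5, [3.5, 3.8, -2.9], 0]
    - [0.5, [5.2, 5.5, -2.9], 0]
    - [0.5, [6.7, 7, -2.9], 0.01]
    - [0.5, [7.7, 7.9, -2.9], 0.01]
    - [0.5, [7.7, 7.9, -2.9], 0.01]

```text
time: 12.75
tool_pos: [0.4327, 0.0341, 0.0934]
tool_rot: [0.156, 0.988, -0.002, 0.009]
wrist_force: [-0.0, -0.3, -2.2]
opening: 0.0108
```

Run:
```python
from h import *
f=np.array([-.307,-.952]); t=np.array([.4837,.1877])
todo([*(t+f*.062),.093],(-np.cos(np.radians(-18)),-np.sin(np.radians(-18))))
im=crop("scene","s7",210,110,330,200)
im=crop("top","t7",180,140,300,230)
```

```text
t 12.75 tcp [0.4327 0.0341 0.0934] x [-0.951  0.307 -0.018] y [ 0.307  0.952 -0.001] F [-0.  -0.3 -2.2] op 0.0108 q [ 0.49  0.23 -0.74  2.17  0.23  0.8   2.42]
shift cm [-0.14  9.98  0.03]
turn 0.002 q7 2.42
```

View pics/s7.png

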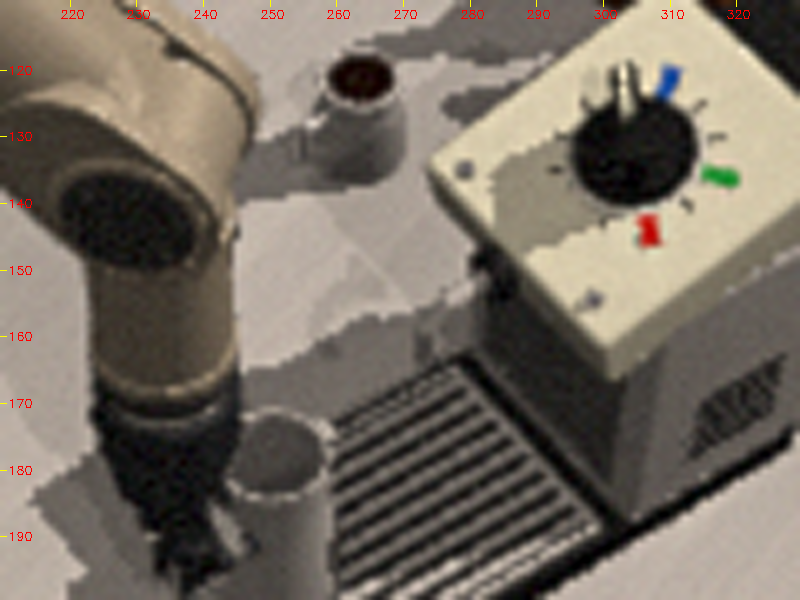

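View pics/t7.png

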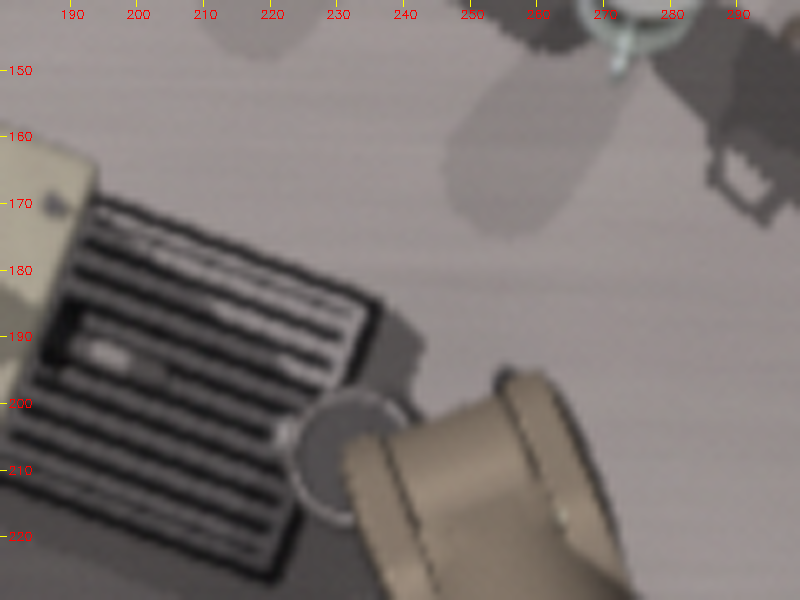

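Run:
```python
from h import *
print(atz("top",232.3,207.7,.155),atz("scene",251,177.6,.155))
s,r=state(); print(s["tool_pos"]+.062*r[:,1])
for z in (.166,.198): print(z,proj("top",[.4837,.1877,z]),proj("scene",[.4837,.1877,z]))
im=imaging.read_camera("scene"); crop("scene","s8",260,140,300,170,im)
im=imaging.read_camera("top"); crop("top","t8",180,180,220,210,im)
```

```text
[0.45051284 0.09486672 0.155     ] [0.45178899 0.09752222 0.155     ]
t 12.85 tcp [0.4337 0.0327 0.0935] x [-0.95   0.31  -0.018] y [ 0.31   0.951 -0.001] F [-0.3 -0.4 -2.8] op 0.011 q [ 0.49  0.23 -0.74  2.17  0.23  0.8   2.42]
[0.45292668 0.09167256 0.09344617]
0.166 [202.81710586 196.20850491] [272.87118881 163.8330133 ]
0.198 [201.76815573 195.72876164] [273.24577326 158.28484837]
```

View pics/s8.png

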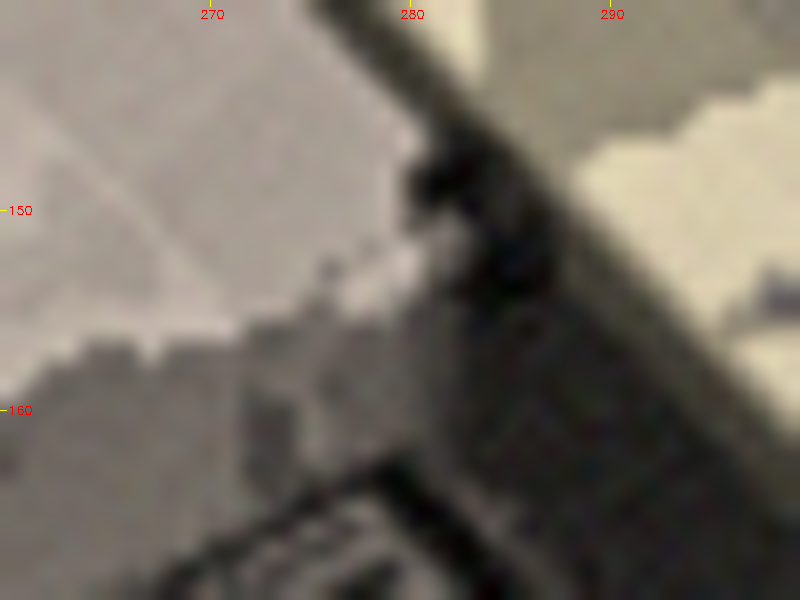

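View pics/t8.png

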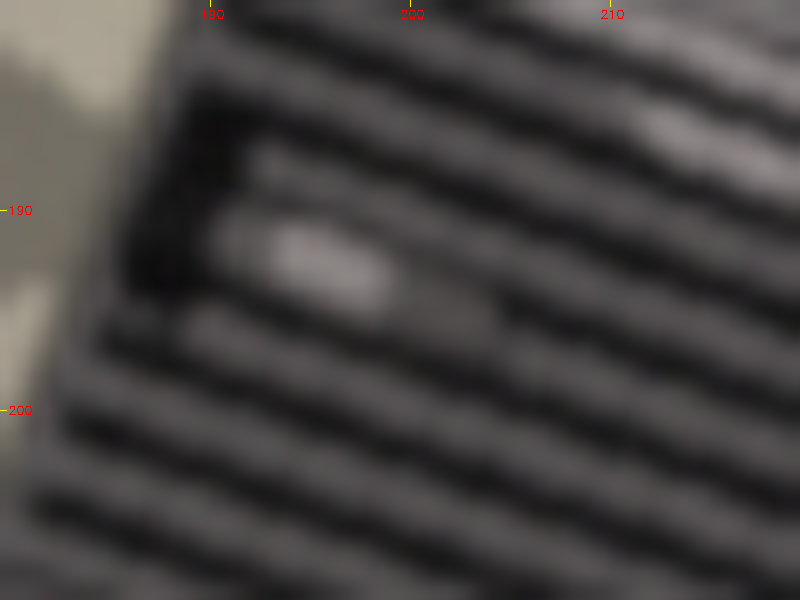

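Request:
play_rows:
  deltas:
    - [0.5, [-0.1, 1, 0], 0]
    - [0.5, [-0.2, 2.5, 0], 0]
    - [0.5, [-0.2, 4.2, 0], 0]
    - [0.5, [-0.2, 6, 0], 0]
    - [0.5, [-0.2, 7.7, 0], 0]
    - [0.5, [-0.2, 9, 0], 0]
    - [0.5, [-0.2, 9.7, 0], 0]
    - [0.5, [-0.2, 9.7, 0], 0]

```text
time: 13.95
tool_pos: [0.4661, 0.1242, 0.0934]
tool_rot: [0.157, 0.987, -0.002, 0.009]
wrist_force: [-1.1, -0.2, -2.9]
opening: 0.0108
```

Run:
```python
from h import *
state()
im=crop("scene","s9",225,115,325,190)
im=crop("top","t9",170,160,250,220)
```

```text
t 13.95 tcp [0.4661 0.1242 0.0934] x [-0.95   0.311 -0.018] y [ 0.311  0.95  -0.   ] F [-1.1 -0.2 -2.9] op 0.0108 q [ 0.29  0.33 -0.75  2.07  0.32  0.84  2.18]
```

View pics/s9.png

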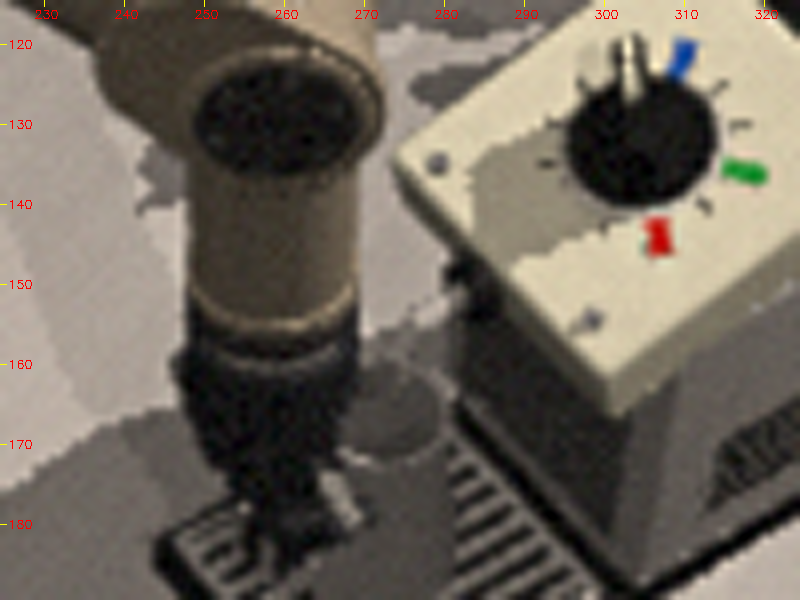

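View pics/t9.png

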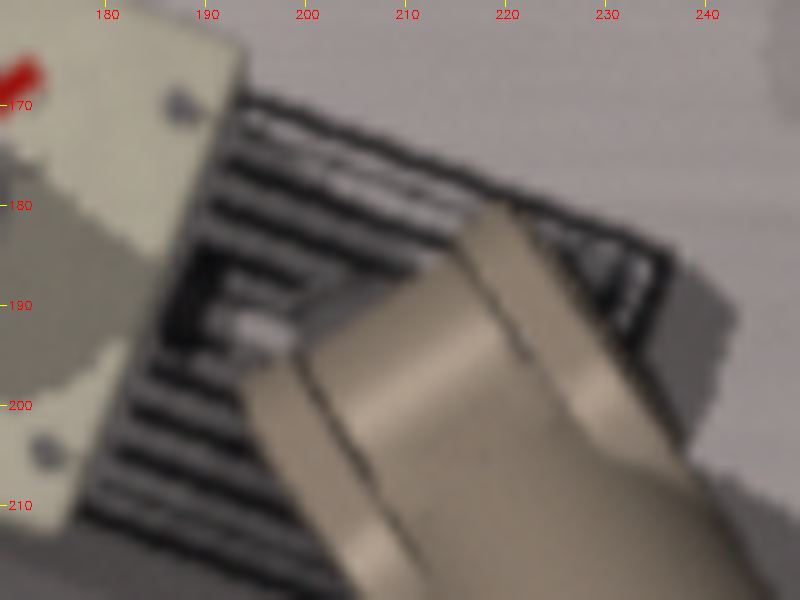

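Run:
```python
from h import *
print(atz("scene",272.0,165.9,.1555)); s,r=state(); print(s["tool_pos"]+.0655*r[:,1]); print(proj("scene",[.4845,.188,.1555]))
```

```text
[0.4822528  0.18499386 0.1555    ]
t 14.05 tcp [0.4658 0.1233 0.0933] x [-0.95   0.312 -0.018] y [ 0.312  0.95  -0.001] F [-0.1 -0.4 -2.3] op 0.0108 q [ 0.29  0.33 -0.75  2.07  0.32  0.84  2.18]
[0.48625486 0.185503   0.09319558]
[272.97860013 165.66338858]
```

Request:
play_rows:
  deltas:
    - [0.5, [0, 0.2, 0.2], 0]
    - [0.5, [0, 0.3, 0.5], 0]
    - [0.5, [0, 0.3, 0.8], 0]
    - [0.5, [0, 0.3, 1], 0]
    - [0.5, [0, 0.3, 1.1], 0]
    - [0.5, [0, 0.3, 1.2], 0]
    - [0.5, [0, 0.3, 1.2], 0]
    - [0.5, [0, 0.3, 1.2], 0]

```text
time: 15.05
tool_pos: [0.4678, 0.1254, 0.0828]
tool_rot: [0.158, 0.987, -0.003, 0.009]
wrist_force: [-2.4, -4.5, 12.5]
opening: 0.0106
```

Run:
```python
from h import *
state();im=crop("scene","s10",235,135,315,195)
im=crop("wrist","w10",0,0,512,384)
```

```text
t 15.05 tcp [0.4678 0.1254 0.0828] x [-0.95   0.313 -0.019] y [ 0.313  0.95  -0.003] F [-2.4 -4.5 12.5] op 0.0106 q [ 0.27  0.35 -0.74  2.07  0.34  0.83  2.15]
```

View pics/s10.png

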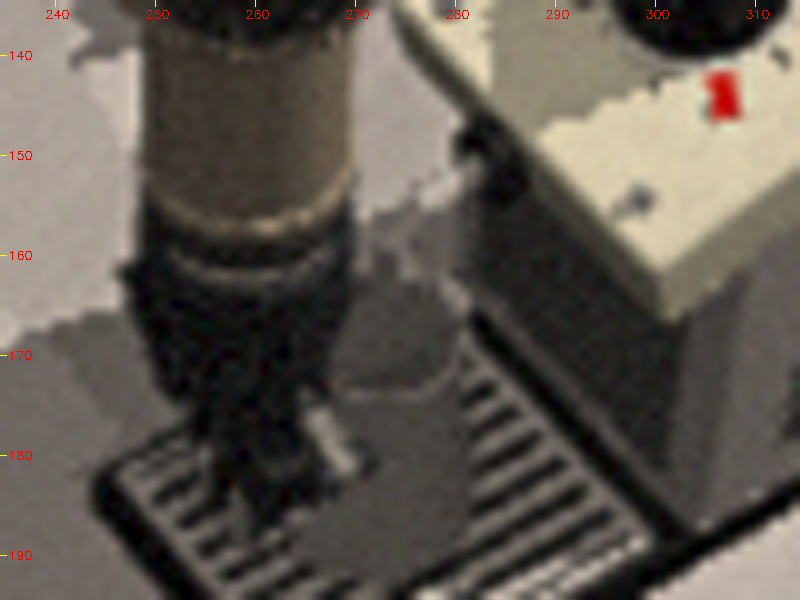

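View pics/w10.png

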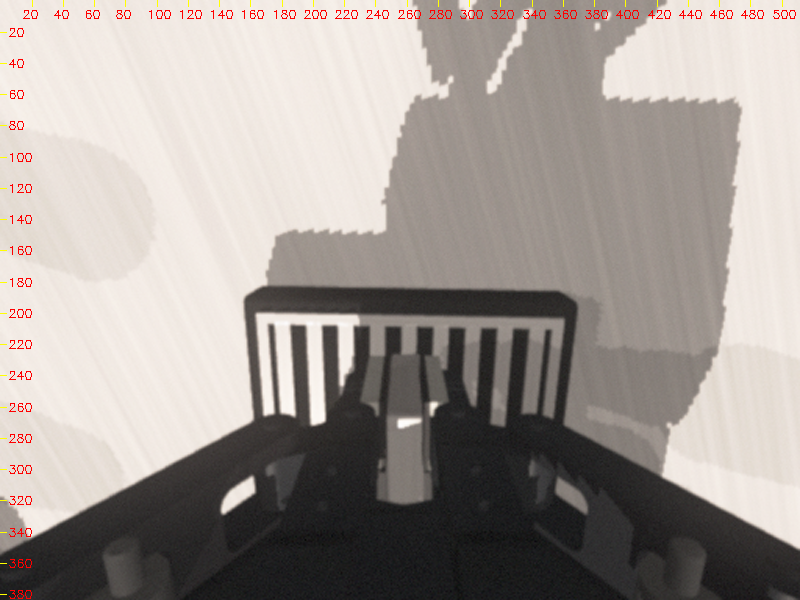

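Run:
```python
from h import *
P=imaging.camera_params("wrist")
# top edge front corners (base top): read inner grid corners: grid front corners at z .032 x=-155,y+-70
a=atz("wrist",164,200.5,.032,P);b=atz("wrist",362,204,.032,P);print(a,b,np.linalg.norm(a-b))
d=(b-a)[:2]/np.linalg.norm((b-a)[:2]); n=np.array([-d[1],d[0]]); 
if n[1]>0:n=-n
m=(a+b)[:2]/2; print("front dir",n,np.degrees(np.arctan2(n[1],n[0])),"tray_mid",m-n*.07)
s,r=state(); print("jug from tcp", s["tool_pos"]+.062*r[:,1], s["tool_pos"]+.0655*r[:,1])
# grasp point horizontally
g=s["tool_pos"]-.0187*r[:,2]; print(g)
print("rim scene",atz("scene",272.7,167,.144))
```

```text
[0.53014572 0.0936833  0.032     ] [0.39328786 0.14069561 0.032     ] 0.14470739553476727
front dir [-0.32487843 -0.94575578] -108.95820999778825 tray_mid [0.48445828 0.18339236]
t 15.15 tcp [0.4678 0.1254 0.0828] x [-0.95   0.313 -0.019] y [ 0.313  0.95  -0.003] F [-2.6 -4.9 11.9] op 0.0104 q [ 0.27  0.35 -0.74  2.07  0.34  0.83  2.15]
jug from tcp [0.48715175 0.18432574 0.08266663] [0.488247   0.18764994 0.08265727]
[0.46742339 0.12560012 0.10152887]
rim scene [0.48251315 0.18991611 0.144     ]
```

Request:
play_rows:
  deltas:
    - [1.5, [0, 0, 0], 0]
    - [3, [0, 0, 0], 0]
    - [4, [0, 0, 0], 0]
    - [4, [0, 0, 0], 0]
    - [4, [0, -1, 0], 0]
    - [4, [0, -3, 0], 0]
    - [4, [0, -6, 0], 0]
    - [4, [0, -9, 0], 0]

```text
time: 16.15
tool_pos: [0.4389, 0.0385, 0.083]
tool_rot: [0.158, 0.987, -0.003, 0.009]
wrist_force: [0.1, -0.7, 0.1]
opening: 0.0398
```

Request:
play_rows:
  deltas:
    - [4, [0, -1, -1], 0]
    - [4, [0, -2, -4], 0]
    - [4, [0, -3, -8], 0]
    - [4, [0, -4, -12], 0]
    - [4, [0, -6, -15], 0.1]
    - [4, [0, -9, -17], 0.2]
    - [4, [0, -12, -18], 0.3]
    - [4, [0, -14, -18], 0.4]

```text
time: 17.15
tool_pos: [0.3914, -0.0947, 0.2641]
tool_rot: [0.354, 0.935, -0.002, 0.01]
wrist_force: [0.6, 0.3, -0.3]
opening: 0.0398
```

Run:
```python
from h import *
state();im=crop("scene","s11",235,105,335,180)
im=crop("top","t11",130,140,250,230)
```

```text
t 17.15 tcp [ 0.3914 -0.0947  0.2641] x [-0.749  0.662 -0.021] y [0.662 0.749 0.004] F [ 0.6  0.3 -0.3] op 0.0398 q [ 0.79 -0.1  -0.62  2.03 -0.05  1.17  2.62]
```

View pics/s11.png

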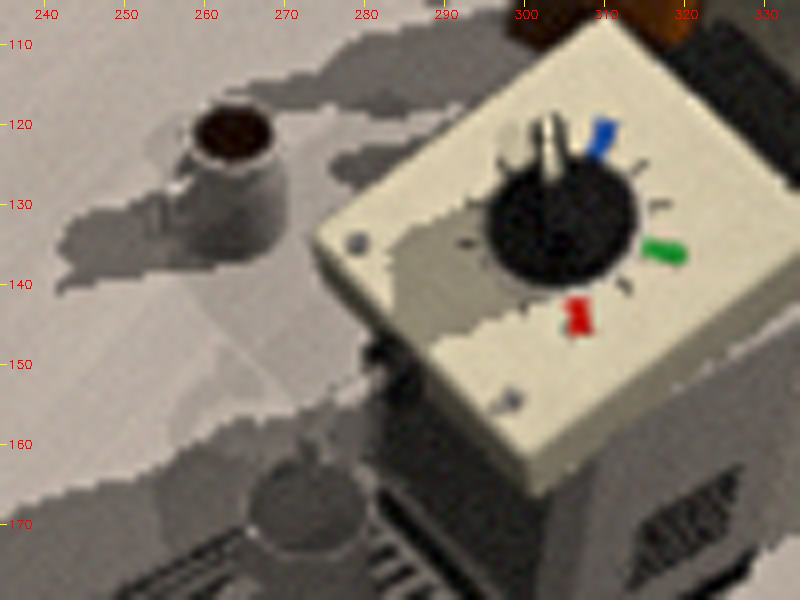

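View pics/t11.png

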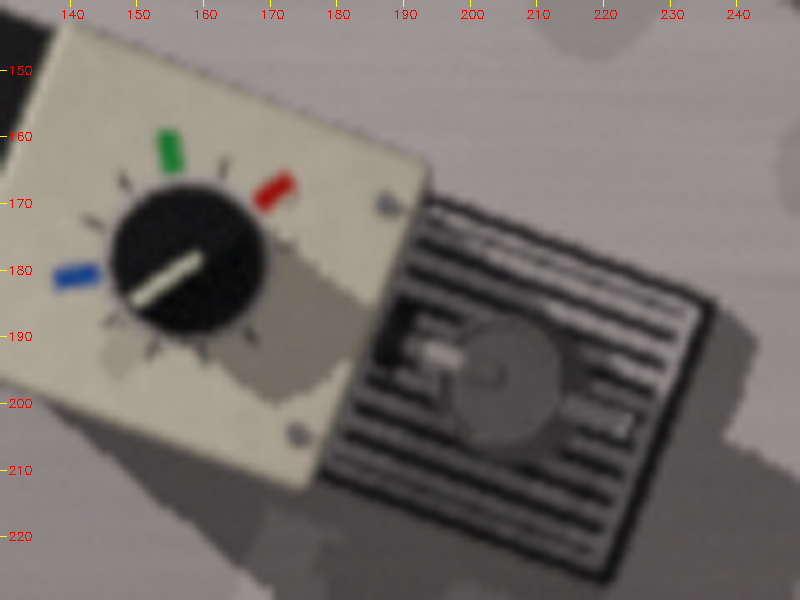

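Run:
```python
from h import *
c=lambda x,y:(130+x/6.667-.5,140+y/6.667-.5)
j=atz("top",*c(506,385),.144); h=atz("top",*c(628,423),.112); sp=atz("top",*c(489,373),.166)
print("jug",j,"handle end",h,np.degrees(np.arctan2(*(h-j)[[1,0]])),np.linalg.norm((h-j)[:2]),"spout",sp)
cs=[atz("top",*c(*p),.03) for p in ((430,193),(716,300),(607,585),(320,477))]
for p in cs: print(p)
print([np.degrees(np.arctan2(*(cs[b]-cs[a])[[1,0]])) for a,b in((0,1),(3,2),(1,2))])
s=lambda x,y:(235+x/8-.5,105+y/8-.5)
print("scene jug",atz("scene",*s(309,508),.144))
from scipy.optimize import least_squares
```

```text
jug [0.4815732 0.1816454 0.144    ] handle end [0.46600212 0.12475255 0.112     ] -105.30651400152685 0.058985205824678234 spout [0.48608563 0.18769103 0.166     ]
[0.58441691 0.23511938 0.03      ]
[0.53319234 0.0857985  0.03      ]
[0.38497611 0.13733124 0.03      ]
[0.43633498 0.28617746 0.03      ]
[np.float64(-108.93454691187584), np.float64(-109.03681738730046), np.float64(160.82814207687377)]
scene jug [0.48639642 0.1870513  0.144     ]
```

Run:
```python
from h import *
a=np.radians(33.5)
todo([.48,.15,.38],(np.cos(a),np.sin(a)))
```

```text
t 17.25 tcp [ 0.3907 -0.0951  0.2632] x [-0.75   0.662 -0.019] y [0.662 0.75  0.003] F [0.3 1.1 0.3] op 0.04 q [ 0.79 -0.09 -0.62  2.03 -0.05  1.17  2.62]
shift cm [  9.31  24.33 -11.78]
turn 1.834 q7 2.62
```

Request:
play_rows:
  deltas:
    - [4, [0.5, 1, -3], 0.17]
    - [4, [1.5, 4, -6], 0.35]
    - [4, [3, 8, -9], 0.53]
    - [4, [4.5, 12, -11.5], 0.7]
    - [4, [6, 16, -11.8], 0.88]
    - [4, [7.5, 20, -11.8], 1.06]
    - [4, [8.8, 23, -11.8], 1.24]
    - [4, [9.3, 24.3, -11.8], 1.4]

```text
time: 18.25
tool_pos: [0.4793, 0.1527, 0.38]
tool_rot: [0.863, 0.505, 0.005, 0.007]
wrist_force: [0.5, -0.5, 0.4]
opening: 0.0401
```

Request:
play_rows:
  deltas:
    - [2, [0, 0, 0], 0.16]
    - [2, [0, 0, 0], 0.3]
    - [2, [0, 0, 0], 0.43]
    - [2, [0, 0, 0], 0.43]
    - [2, [0, 0, 0], 0.43]
    - [2, [0, 0, 0], 0.43]
    - [2, [0, 0, 0], 0.43]
    - [2, [0, 0, 0], 0.43]

```text
time: 19.25
tool_pos: [0.4793, 0.1527, 0.38]
tool_rot: [0.951, 0.309, 0.006, 0.006]
wrist_force: [-0.6, -0.0, 0.1]
opening: 0.0198
```

Run:
```python
from h import *
a=np.radians(33.5)
P=imaging.camera_params("wrist")
im=crop("wrist","w12",0,0,512,384)
todo([.526,.306,.34],(np.cos(a),np.sin(a)))
for p in ([.5283,.312,.255],[.526,.306,.279],[.4845,.188,.166],[.4845,.188,.144]): print(proj("wrist",p,P))
import pickle; pickle.dump((P,im),open("w12.pkl","wb"))
```

```text
t 19.3 tcp [0.4794 0.1527 0.38  ] x [0.808 0.588 0.008] y [ 0.588 -0.808  0.016] F [-0.2  0.4 -0.1] op 0.0198 q [ 0.53  0.11 -1.01  1.63  0.1   1.44  0.14]
shift cm [12.76 -9.72  3.94]
turn 0.044 q7 0.14
[407.56456237  78.97674477]
[415.76098037  79.97989972]
[277.82395498 150.18255301]
[276.59817282 148.16661839]
```

View pics/w12.png

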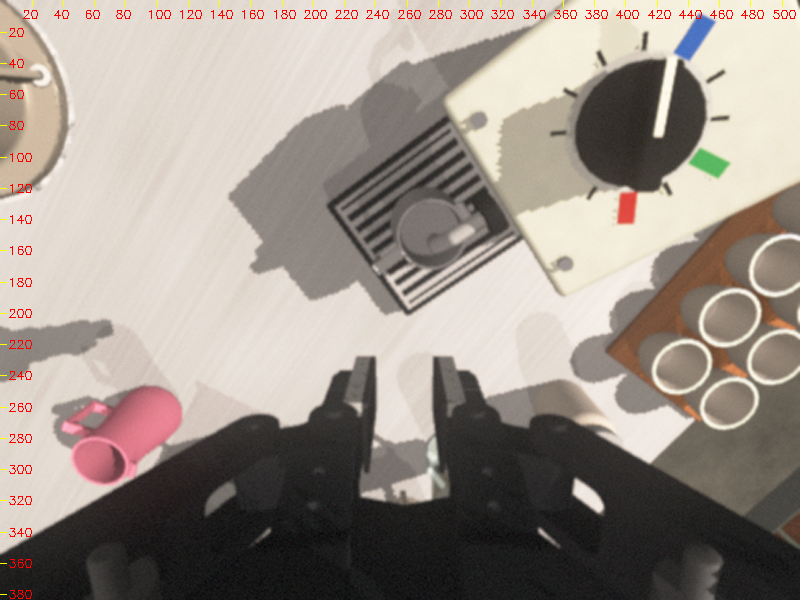

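Run:
```python
from h import *
import pickle; P,im=pickle.load(open("w12.pkl","rb"))
crop("wrist","w12a",200,85,360,205,im); crop("wrist","w12b",340,0,500,120,im)
```

```text
(no output)
```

View pics/w12a.png

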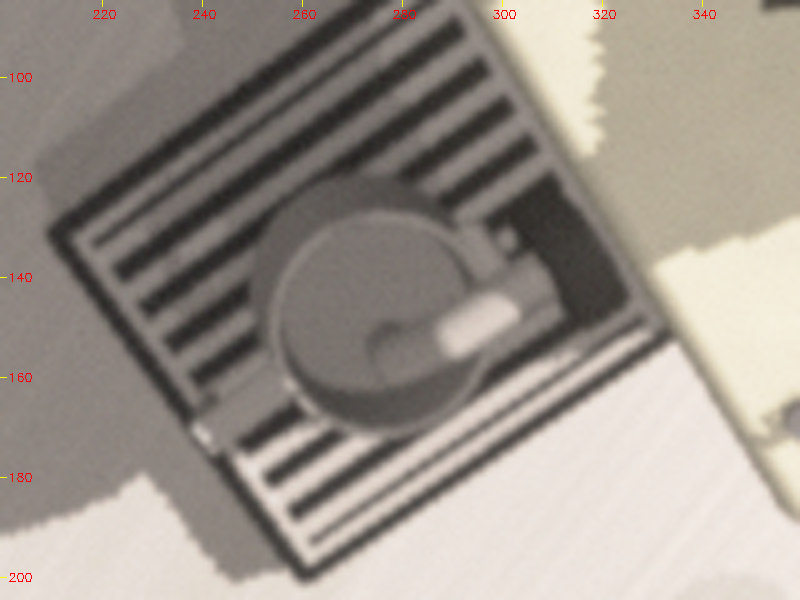

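View pics/w12b.png

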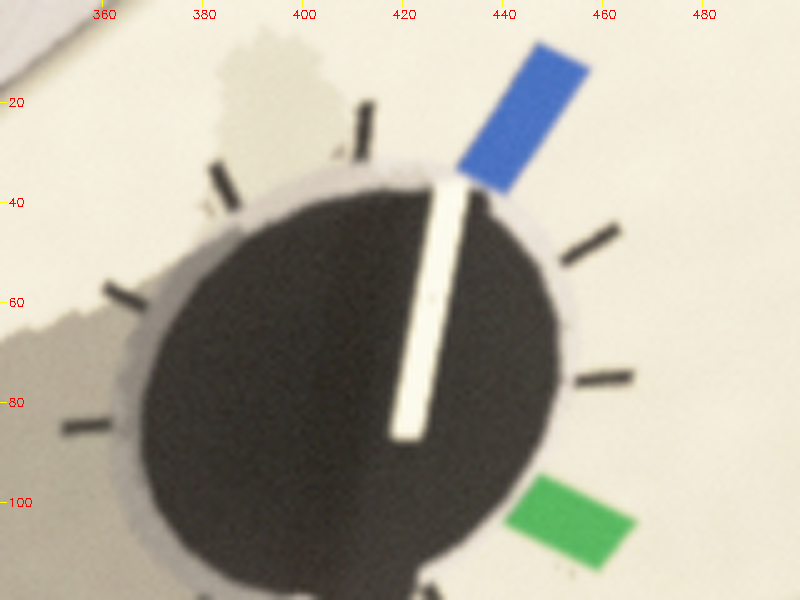

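Run:
```python
from h import *
import pickle; P,im=pickle.load(open("w12.pkl","rb"))
c=lambda x,y:(200+x/5-.5,85+y/5-.5)
A=lambda p,z:atz("wrist",*c(*p),z,P)
j=A((381,324),.144);h=A((212,428),.111);sp=A((391,350),.166);f1=A((52,232),.03);f2=A((305,580),.03);b2=A((676,335),.03)
ang=lambda v:np.degrees(np.arctan2(v[1],v[0]))
print("jug",j,"handle",h,ang(h-j),np.linalg.norm((h-j)[:2]),"spout",sp)
print("front",f1,f2,np.linalg.norm(f1-f2),ang(f2-f1)-90,"side",ang(f2-b2)); m=(f1+f2)[:2]/2
n=np.array([np.cos(np.radians(-108.6)),np.sin(np.radians(-108.6))]);print("tray_mid",m-.08*n)
# spout overlay
o=cv2.imread("pics/w12a.png")
```

```text
jug [0.48443454 0.1860664  0.144     ] handle [0.46621861 0.1294826  0.111     ] -107.84483337549831 0.059443637202595344 spout [0.48770429 0.18351168 0.166     ]
front [0.38776003 0.1379866  0.03      ] [0.53314554 0.08750061 0.03      ] 0.15390185599359457 -109.14986537712551 side -109.33460764186965
tray_mid [0.48596953 0.18856508]
```

```bash
cat >> h.py <<'E'
phi=np.radians(-109.0); F=np.array([np.cos(phi),np.sin(phi),0]); AX=np.sin(np.radians(15))*F+np.cos(np.radians(15))*np.array([0,0,1.])
E1=np.cos(np.radians(15))*F-np.sin(np.radians(15))*np.array([0,0,1.]) # downslope to front
E2=np.cross(E1,AX) # clockwise from above: front x up
D=np.array([.5290,.3135,.2553])
def onplane(uv,p0,P,n="wrist"):
    d=R.from_quat(P["attitude"]).apply(np.linalg.inv(P["camera_matrix"])@[*uv,1.]); e=np.array(P["eye"]); return e+d*(AX@(p0-e))/(AX@d)
def cw(v): return np.degrees(np.arctan2(v@E2,v@E1))%360
E
python3 - <<'E'
from h import *
import pickle; P,im=pickle.load(open("w12.pkl","rb"))
c=lambda x,y:(340+x/5-.5,0+y/5-.5)
print(E2)
a=onplane(c(452,182),D+.034*AX,P);b=onplane(c(407,438),D+.034*AX,P); print("pointer cw",cw(a-b),"dial",np.radians(cw(a-b)-30),np.linalg.norm(a-b),"inner end rel axis",b-(D+.034*AX))
O=D-.008*AX
for n,p in(("green",(570,522)),("blue",(524,118)),("b180",(600,378)),("b150",(590,245)),("b",(365,132)),("0",(87,427))):
    q=onplane(c(*p),O,P); print(n,cw(q-O),np.linalg.norm(q-O))
E
```

```text
[-0.94551858  0.32556815  0.        ]
pointer cw 122.69280455635274 dial 1.6177946324159571 0.03550994649723504 inner end rel axis [ 0.00382326 -0.00396241 -0.00067036]
green 242.19089076036659 0.04968138031842855
blue 151.2189071633799 0.04707407602815572
b180 212.61774941137566 0.042828936542863585
b150 182.36346550809773 0.0424587932999036
b 119.86510239882202 0.04128205467961271
0 26.979910999461588 0.043806994315693
```

Run:
```python
from h import *
from scipy.optimize import least_squares
import pickle; P,im=pickle.load(open("w12.pkl","rb"))
c=lambda x,y:(340+x/5-.5,0+y/5-.5)
M=[(240,(570,522)),(150,(524,118)),(210,(600,378)),(180,(590,245)),(120,(365,132)),(90,(226,188)),(60,(126,297)),(30,(87,427))]
O=D-.008*AX
Q=[(a,onplane(c(*p),O,P)) for a,p in M]
def res(t):
    o=O+t[0]*E1+t[1]*E2
    return [((cw(q-o)-a-t[2]+180)%360-180) for a,q in Q]
r=least_squares(res,[0,0,0]);print(r.x,np.round(r.fun,1))
r2=least_squares(lambda t:res([t[0],t[1],0]),[0,0]);print(r2.x,np.round(r2.fun,1))
Dn=D+r2.x[0]*E1+r2.x[1]*E2; print("D",Dn,"grip",Dn+.024*AX)
a=onplane(c(452,182),Dn+.034*AX,P); print("ptr tip about axis",cw(a-(Dn+.034*AX)))
```

```text
[ 0.00111085 -0.00185378 -0.11972242] [ 0.1  0.1 -0.2 -0.   0.  -0.1  0.1 -0.1]
[ 0.00118433 -0.00178392] [-0.   0.1 -0.2 -0.   0.  -0.1 -0.  -0.2]
D [0.53031429 0.31183756 0.25499347] grip [0.52829197 0.30596432 0.27817569]
ptr tip about axis 123.58946817287023
```

```bash
sed -i 's/^D=.*/D=np.array([.5303,.3118,.2550])/' h.py
cat >> h.py <<'E'
G=D+.024*AX
def ptrdir(th): 
    t=np.radians(th); return (np.cos(t)*E1+np.sin(t)*E2)
def xfor(th):
    d=ptrdir(th); a=np.arctan2(d[1],d[0])-np.pi/2; return np.cos(a),np.sin(a)
E
python3 - <<'E'
from h import *
print(G)
todo([G[0],G[1],.345],xfor(123))
E
```

```text
[0.52827768 0.30592676 0.27818222]
t 19.3 tcp [0.4794 0.1527 0.38  ] x [0.808 0.588 0.008] y [ 0.588 -0.808  0.016] F [-0.2  0.4 -0.1] op 0.0198 q [ 0.53  0.11 -1.01  1.63  0.1   1.44  0.14]
shift cm [12.95 -9.57  3.45]
turn -0.05 q7 0.14
```

Request:
play_rows:
  deltas:
    - [3, [2, -1.5, 0], -0.02]
    - [3, [5, -3.5, 0], -0.04]
    - [3, [8, -6, 1], -0.05]
    - [3, [11, -8, 2], -0.05]
    - [3, [12.5, -9.3, 3], -0.05]
    - [3, [13, -9.6, 3.5], -0.05]
    - [3, [13, -9.6, 3.5], -0.05]
    - [3, [13, -9.6, 3.5], -0.05]

```text
time: 20.3
tool_pos: [0.5289, 0.3055, 0.3451]
tool_rot: [0.943, 0.332, 0.006, 0.007]
wrist_force: [-0.0, -1.0, -0.3]
opening: 0.0303
```

Run:
```python
from h import *
P=imaging.camera_params("wrist")
todo([G[0],G[1],.268],xfor(123))
im=crop("wrist","w13",130,100,390,295)
print(proj("wrist",D+.034*AX,P),proj("wrist",D+.034*AX+.031*ptrdir(123),P))
```

```text
t 20.3 tcp [0.5289 0.3055 0.3451] x [0.779 0.627 0.007] y [ 0.627 -0.779  0.017] F [-0.  -1.  -0.3] op 0.0303 q [ 0.14  0.4  -1.03  1.45  0.36  1.47 -0.21]
shift cm [-0.08 -0.21  7.7 ]
turn -0.001 q7 -0.21
[256.77933807 210.30328662] [256.66199666 171.79574372]
```

View pics/w13.png

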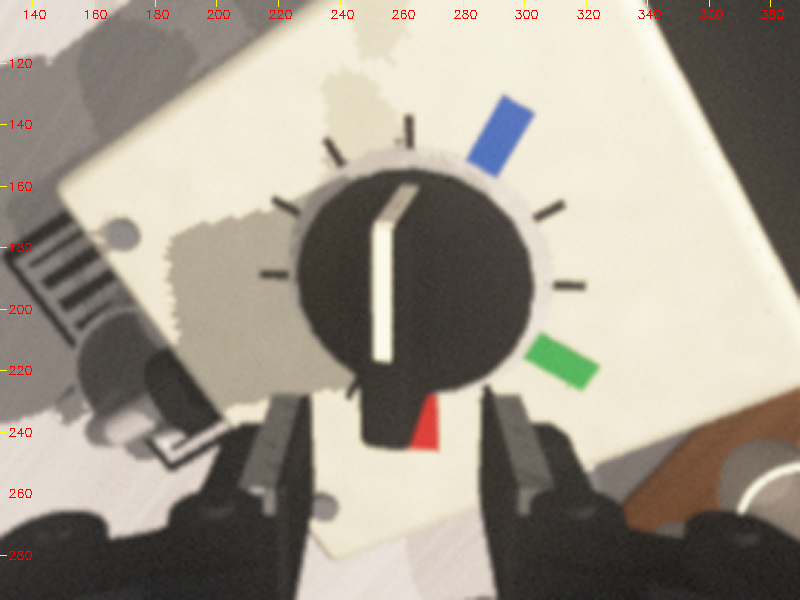

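Request:
play_rows:
  deltas:
    - [3, [-0.2, -0.1, 1.5], 0]
    - [3, [-0.2, -0.1, 3], 0]
    - [3, [-0.2, -0.1, 4.5], 0]
    - [3, [-0.2, -0.1, 6], 0]
    - [3, [-0.2, -0.1, 7], 0]
    - [3, [-0.2, -0.1, 7.6], 0]
    - [2.4, [-0.2, -0.1, 7.6], 0]
    - [2.1, [-0.2, -0.1, 7.6], 0]

```text
time: 21.35
tool_pos: [0.5283, 0.3047, 0.2696]
tool_rot: [0.943, 0.332, 0.007, 0.007]
wrist_force: [-0.1, 0.2, -0.2]
opening: 0.021
```

Run:
```python
from h import *
state()
im=crop("wrist","w14",130,100,390,295)
```

```text
t 21.35 tcp [0.5283 0.3047 0.2696] x [0.779 0.627 0.009] y [ 0.627 -0.779  0.017] F [-0.1  0.2 -0.2] op 0.021 q [ 0.14  0.44 -1.01  1.58  0.4   1.33 -0.25]
```

View pics/w14.png

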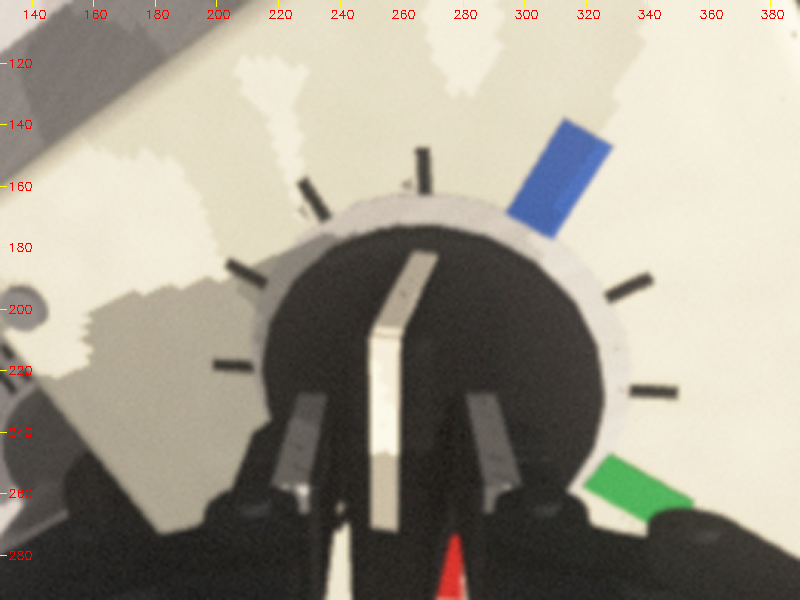

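Request:
play_rows:
  deltas:
    - [2, [0, 0, 0], 0.1]
    - [2, [0, 0, 0], 0.22]
    - [2, [0, 0, 0], 0.35]
    - [2, [0, 0, 0], 0.48]
    - [2, [0, 0, 0], 0.61]
    - [2, [0, 0, 0], 0.74]
    - [2, [0, 0, 0], 0.87]
    - [2, [0, 0, 0], 1]

```text
time: 22.4
tool_pos: [0.5285, 0.305, 0.2704]
tool_rot: [0.987, -0.162, 0.01, 0.002]
wrist_force: [-0.2, 0.3, -0.5]
opening: 0.0199
```

Run:
```python
from h import *
todo([G[0],G[1],.2696],xfor(240))
im=crop("wrist","w15",130,100,390,295)
```

```text
t 22.4 tcp [0.5285 0.305  0.2704] x [ 0.947 -0.321  0.02 ] y [-0.321 -0.947  0.001] F [-0.2  0.3 -0.5] op 0.0199 q [ 0.01  0.38 -0.81  1.58  0.3   1.3  -1.17]
shift cm [-0.05 -0.08  0.07]
turn 1.067 q7 -1.17
```

View pics/w15.png

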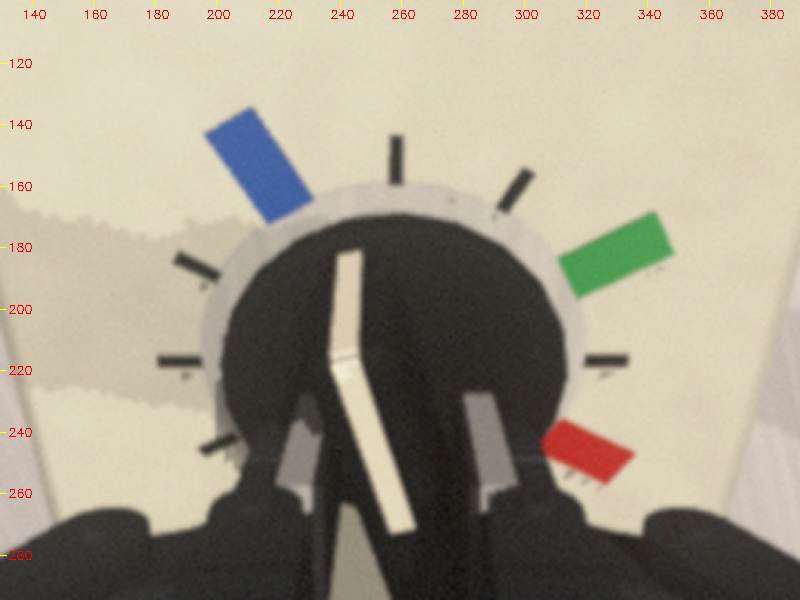

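Request:
play_rows:
  deltas:
    - [2, [0, 0, 0], 0.12]
    - [2, [0, 0, 0], 0.26]
    - [2, [0, 0, 0], 0.4]
    - [2, [0, 0, 0], 0.54]
    - [2, [0, 0, 0], 0.68]
    - [2, [0, 0, 0], 0.82]
    - [2, [0, 0, 0], 0.96]
    - [2, [0, 0, 0], 1.07]

```text
time: 23.45
tool_pos: [0.5282, 0.3053, 0.2709]
tool_rot: [0.765, -0.644, 0.01, -0.003]
wrist_force: [-0.5, -0.1, -0.1]
opening: 0.0202
```

Request:
play_rows:
  deltas:
    - [1.8, [0, 0, 0], 0]
    - [1.6, [0, 0, 0], 0]
    - [1.4, [0, 0, 0], 0]
    - [1.2, [0, 0, 0], 0]
    - [1, [0, 0, 0], 0]
    - [1, [0, 0, 0], 0]
    - [1, [0, 0, 0], 0]
    - [1, [0, 0, 0], 0]

```text
time: 24.45
tool_pos: [0.5283, 0.3055, 0.2714]
tool_rot: [0.765, -0.644, 0.01, -0.004]
wrist_force: [-2.0, -1.5, 4.8]
opening: 0.0156
```

Run:
```python
from h import *
todo([G[0],G[1],.2696],xfor(240))
im=crop("wrist","w16",130,100,390,295)
```

```text
t 24.45 tcp [0.5283 0.3055 0.2714] x [ 0.17  -0.985  0.01 ] y [-0.985 -0.17  -0.018] F [-2.  -1.5  4.8] op 0.0156 q [-0.13  0.34 -0.61  1.58  0.22  1.28 -2.18]
shift cm [-0.05 -0.    0.18]
turn -0.006 q7 -2.18
```

View pics/w16.png

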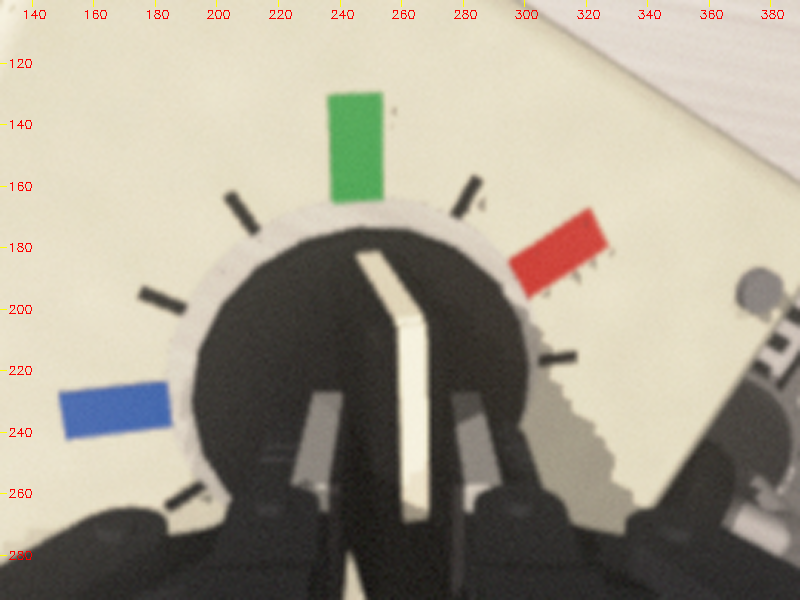

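Request:
play_rows:
  deltas:
    - [1.6, [0, 0, 0], 0]
    - [2, [0, 0, 0], 0]
    - [2.6, [0, 0, 0], 0]
    - [3, [0, 0, -0.5], 0]
    - [3, [0, 0, -2], 0]
    - [3, [0, 0, -4], 0]
    - [3, [0, 0, -6], 0]
    - [3, [0, 0, -8], 0]

```text
time: 25.5
tool_pos: [0.5269, 0.3063, 0.3534]
tool_rot: [0.765, -0.644, 0.01, -0.004]
wrist_force: [0.1, 0.1, 0.4]
opening: 0.0298
```

Run:
```python
from h import *
P=imaging.camera_params("wrist"); state()
im=crop("wrist","w17",160,80,360,230)
import pickle; pickle.dump((P,im),open("w17.pkl","wb"))
```

```text
t 25.5 tcp [0.5269 0.3063 0.3534] x [ 0.17  -0.985  0.01 ] y [-0.985 -0.17  -0.02 ] F [0.1 0.1 0.4] op 0.0298 q [-0.13  0.3  -0.62  1.45  0.19  1.43 -2.15]
```

View pics/w17.png

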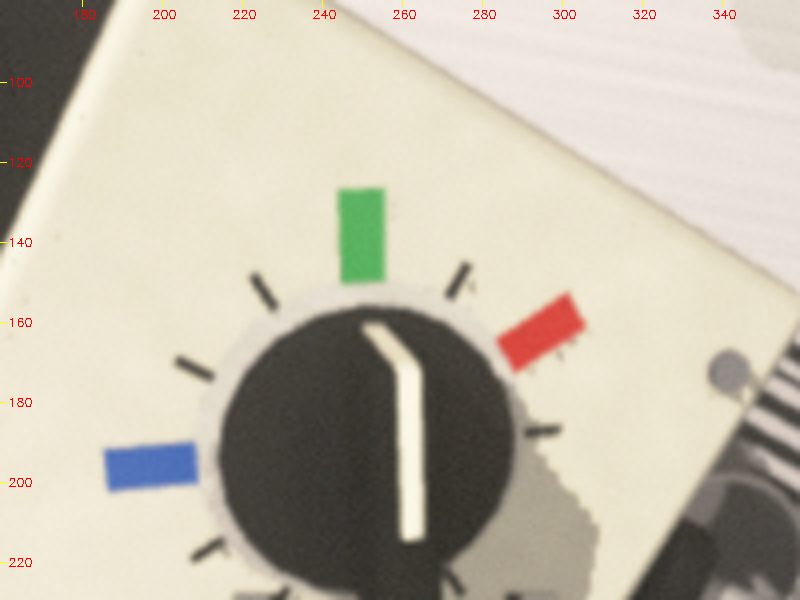

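```bash
cat > m.py <<'E'
from h import *
from scipy.optimize import least_squares
import pickle
def meas(pk,c,M,inner,outer,bot):
    P,im=pickle.load(open(pk,"rb")); O=D-.008*AX
    Q=[(a,onplane(c(*p),O,P)) for a,p in M]
    def res(t):
        o=O+t[0]*E1+t[1]*E2
        return [((cw(q-o)-a-t[2]+180)%360-180) for a,q in Q]
    r=least_squares(res,[0,0,0]);print("fit",r.x.round(4),np.round(r.fun,1))
    Dn=D+r.x[0]*E1+r.x[1]*E2; off=r.x[2]
    a=onplane(c(*outer),Dn+.034*AX,P);b=onplane(c(*inner),Dn+.034*AX,P)
    print("line dir",cw(a-b)-off,"len",np.linalg.norm(a-b)); 
    print("outer about axis",cw(a-(Dn+.034*AX))-off)
    e=onplane(c(*bot),Dn,P); print("end bottom about axis",cw(e-Dn)-off,np.linalg.norm(e-Dn))
E
python3 - <<'E'
from m import *
meas("w17.pkl",lambda x,y:(160+x/4-.5,80+y/4-.5),[(240,(362,236)),(150,(151,467)),(300,(541,332)),(210,(264,292)),(180,(194,368)),(270,(458,281)),(330,(543,431)),(120,(207,549))],(413,540),(408,366),(374,324))
E
```

```text
fit [0.0023 0.0016 0.0169] [ 0.  -0.2 -0.2  0.   0.1  0.1  0.1  0.1]
line dir 238.4218305073887 len 0.03630183781554081
outer about axis 239.26638135367935
end bottom about axis 241.21044640554865 0.03124875070443978
```

Request:
play_rows:
  deltas:
    - [3, [0, 0, -2], 0]
    - [3, [0, 0, -5], 0]
    - [3, [0, 0, -8], 0]
    - [3, [2, 2, -9], 0]
    - [3, [5, 5, -9], 0]
    - [3, [9, 7, -9], 0]
    - [3, [13, 8, -9], 0]
    - [3, [15, 8, -9], 0]

```text
time: 26.55
tool_pos: [0.472, 0.1437, 0.4467]
tool_rot: [0.764, -0.645, 0.012, -0.007]
wrist_force: [1.2, 0.4, -1.5]
opening: 0.0301
```

Request:
play_rows:
  deltas:
    - [3, [5, 0, 0], 0]
    - [3, [10, 0, 0], 0]
    - [3, [15, 0, 0], 0]
    - [3, [20, 0, 0], 0]
    - [3, [23, 0, 0], 0]
    - [3, [24, 0, 0], 0]
    - [3, [24, 0, 0], 0]
    - [3, [24, 0, 0], 0]

```text
time: 27.55
tool_pos: [0.5119, -0.0908, 0.4492]
tool_rot: [0.765, -0.644, 0.012, -0.007]
wrist_force: [0.9, -0.6, -0.7]
opening: 0.0295
```

Run:
```python
from h import *
state()
im=crop("scene","s20",0,0,512,384);crop("scene","s20a",235,105,335,180,im)
im=crop("top","t20",120,130,260,235)
```

```text
t 27.55 tcp [ 0.5119 -0.0908  0.4492] x [ 0.169 -0.985  0.009] y [-0.985 -0.17  -0.027] F [ 0.9 -0.6 -0.7] op 0.0295 q [ 0.36  0.07 -0.29  1.49  0.02  1.56 -1.33]
```

View pics/s20.png

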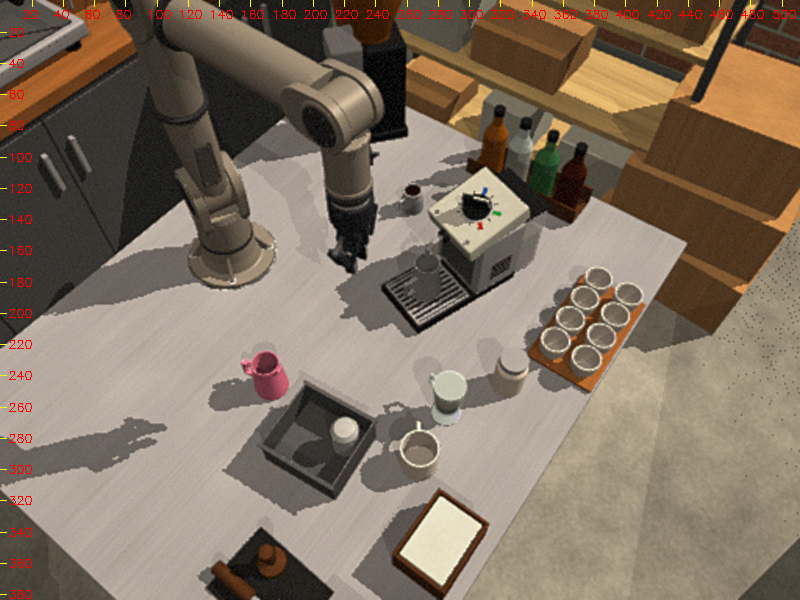

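View pics/t20.png

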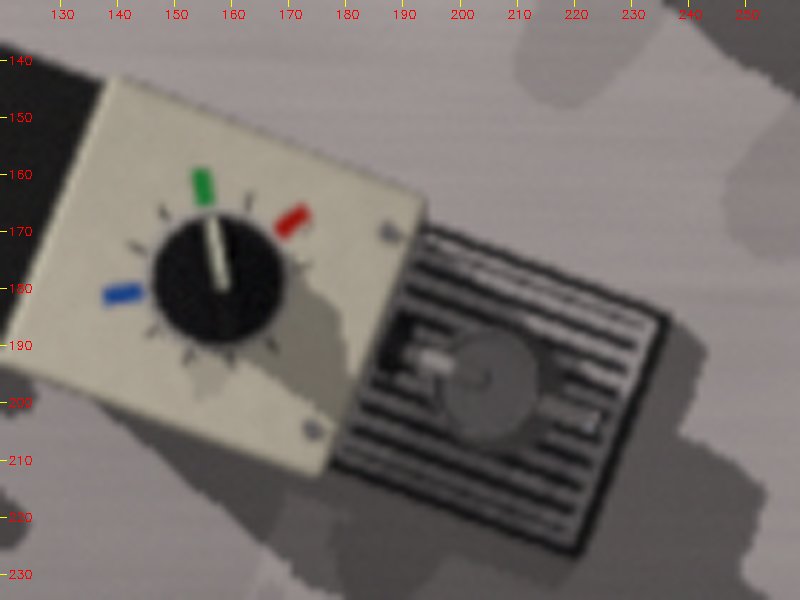

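The final pictures show the jug upright at top (205,197) under the spout, with its handle toward the middle of the tray's front edge. The pointer lines up with the green mark at (155,162), and the other cups and jars are at the same pixels as before. I'll hand in.

```bash
python3 -c "
from workcell import ctrl
print(ctrl.sign_off())"
```

```text
the job is handed in; nothing more can be done
None
```

The jug is standing on the drip tray under the spout and the dial pointer is on the green mark. I handed the job in at about 27.6 s with the robot touching nothing.

**What I did:** I gripped the jug by its rim, lifted it out of the caddy and set it on the table. I then took it by the handle, slid it in under the spout from the front and released it. After that I turned the dial clockwise from about 1.62 rad to green.

**Last checks:**
- **Jug position:** it stands upright, about 2 to 4 mm from the tray point under the spout by the wrist and scene cameras. The top camera suggested up to about 7 mm, so the cameras disagree by a few millimetres; I did not nudge it further.
- **Handle direction:** it is about 1.2 degrees off straight front by the wrist camera. The top view read nearly 4 degrees, but I trusted it less because the handle end was in shadow.
- **Dial:** the pointer measured 238.4 to 241.2 degrees in three readings, against 240 for the green mark.
- **Other items:** the shaker, mugs, creamer, sugar jar and pink jug look unmoved in the final scene picture. The largest force reading I saw at the end of a move or camera look was 13.6 N, as the jug was set on the tray.

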